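# Fetch the scrubbing brush from behind the washstand things

## Robot

A 6-joint arm with a two-finger parallel gripper is mounted at the origin on the work surface. World frame = base frame: x ahead of the robot, y to its left, z up, the work surface at z = 0. Lengths are in m, angles in rad, forces in N, time in s.
With the tool pointing down it reaches from about 0.275 to 0.825 m from the base axis. Payload 5.2 kg.
Tool frame: the origin (TCP) lies at the centre of the arm's flange, where the gripper is bolted on; the fingertips stand 186 mm ahead of it and the grasp point (between the pads) lies 167 mm ahead of it; z points along the fingers, y is the direction in which the jaws open and shut (so a half turn about z gives the same grasp; the last joint's range is limited). The gripper opens to 93 mm and grips with 3 to 60 N. Pads are 15 mm wide; open, the fingers measure 128 mm over their backs; the gripper's body (75 mm by 188 mm) begins 65 mm behind the grasp point.
Start: joints at [-1.386, 0.259, 1.535, -0, 1.348, -0.203], TCP at [0.208, -0.509, 0.405] pointing down, gripper open.
Joint ranges: [-3.14, 3.14], [-0.91, 2.08], [0.19, 2.58], [-1.22, 4.36], [0.22, 2.71], [-3.12, 3.12]. Speed limits (rad/s): [2.57, 2.57, 3.14, 3.14, 3.14, 3.14].

## Interface

Orientations are given as a unit quaternion [w, x, y, z].
In Python, from cell import r, optics gives the robot as it stands.
- The arm moves only by the tool apply_moves, never from a script. Its argument "rows" is a list that holds one entry, the list of rows, each a list of 7 numbers: the shift along the tool's x, y, z in mm, then the turn, a rotation vector about the tool's x, y, z in degrees, then the closure, from -1 (fully open) to 1 (shut). In form: [[[x, y, z, wx, wy, wz, jaw], ...]]. A call has 1 to 10 rows; each row is the pose to reach, as a shift and turn from the pose measured when the call began, along the tool's axes at that moment; what a row does not reach only later rows make up. A row lasts 1/8 s, in which the tool goes at most 62.5 mm and 10.7 degrees, less where a joint would pass 70% of its speed; a pose out of reach is approached as far as the arm can. A call with a gripper value outside its range is refused whole. The fingers move at their own pace and stop on an object; the grip force is fixed at half the most. Time passes only in rows, so rows that repeat a pose let the fingers close. It gives the time, the measured TCP pose, the force and the opening at its end, in the units of the state.
- r.get_state(): the state, without advancing time (a new reading comes with each control period).
- optics.camera(name): name is "scene" or "top" or "wrist"; returns a dict with "img" (384x512x3 uint8, red, green, blue), "vertical_fov" (degrees; the focal length in pixels is half the picture's height over the tangent of half this angle, whatever the lens; pixels are square), "cx", "cy" (the principal point, pixels), "world_from_camera" (4x4, takes a point from camera to world coordinates); the wrist camera has in their place "hand_eye" (4x4, takes a point from camera to tool coordinates, whose origin is the TCP and whose axes are the flange's). Camera axes: x right, y up, looking along -z (the intrinsics and any distortion apply to the point x, -y, -z); pixel columns grow to the right and rows downward; lengths in m; the calibration is good to about 2 mm. A picture is of the moment at which its call begins: read the wrist's pose just before it. There is no depth.
- r.finish_job(): hands the job in, once; it reports no verdict.
The state is a dict: "t": time; "joints": joint angles; "qvel": joint speeds; "joint_torque": joint torques, N m; "eef_pos": TCP position; "tcp_rot": TCP orientation; "contact_force": force on the tool from outside, world axes, zero at the start; "wrist_torque": the same for the moment, N m; "grip_width": finger opening in m.
Only numpy, scipy, OpenCV 4.12 (cv2) and the standard library are available. Lean on these libraries where they do the work, as an engineer would, in place of code of your own. Each camera call takes 0.05 s, during which the arm holds its last target.

## Task

I need the scrubbing brush from the back of the shelf. First lift the pump dispenser, the tumbler and the powder shaker that stand in front of it into the grey drawer tray, then lay the brush, bristles down, in the middle of the saucer, and then put the three back, each just where it stood at first. Keep the three upright, set them down rather than dropping them, and leave the spoon, soap, plug and jar where they are.

Things in the scene. Friction and masses are not known exactly. Their poses are not given: they have to be found in the camera images.
- dispenser: Empty white plastic pump dispenser, about 90 g, upright: round body 62 mm wide to 100 mm up, then a 36 mm collar and pump head, 147 mm high in all. The spout (along own +x) ends 28 mm from the axis, inside the body's outline; hold the upper body at any yaw. Origin: centre of underside, z up. One of three things in a row before the brush, 82 mm apart in any order; goes back where it stood at first.
- tumbler: Clear glass tumbler, about 240 g, upright and empty: 62 mm across the rim, 58 mm across the foot, 120 mm high, wall 3 mm. Origin: centre of its underside, z up. Stands in the same row, on the robot's side of the brush; goes back where it stood at first.
- shaker: Stainless steel scouring-powder shaker, about 220 g, closed and upright: 60 mm in diameter, 104 mm high to the shoulder, then a domed pierced lid to 125 mm; a flat dark band near the top. Origin: centre of its underside, z up. Stands in the same row, on the robot's side of the brush; goes back where it stood at first.
- brush: Red plastic scrubbing brush, about 100 g, lying bristles down behind the row: 112 mm long (own y), 46 mm wide (own x), rounded ends. Bristles 0 to 22 mm up, red body 22 to 40, a 20 mm wide ridge on top to 48. Take it across its width. Its side is about 20 mm from the three tall things (they are towards its own -x): no room for a gripper until they are away. Origin: centre of underside, z up.
- tray: Grey plastic drawer tray, pulled out and standing on the shelf at one side, fixed: open on top, 280 mm long (own x), 130 mm wide (own y), walls 4 mm thick and 35 mm high, floor 4 mm thick, small pull lip on its -x end. The three tall things fit in it in one line along its x, for example at -82, 0 and +82 mm. Origin: centre of its underside, z up.
- saucer: White ceramic saucer on the other side of the shelf, fixed: 154 mm in diameter, rim 14 mm high, inside floor 5 mm above the shelf and flat to about 58 mm from the centre. The place for the brush; any direction of the brush will do. Origin: centre of its underside, z up.
- spoon: Stainless steel tablespoon, 190 mm long, lying face down on the shelf nearer to the robot than the row. A bystander, to be left alone. Origin: the middle of its length, on the shelf; it lies along its own x, bowl at +x.
- soap: Pale bar of soap, 80 x 52 x 24 mm, lying on the shelf nearer to the robot than the row. A bystander, to be left alone. Origin: centre of its underside; long along its own y.
- plug: Black rubber basin plug with a small steel loop, 48 mm in diameter, 28 mm high with the loop, standing to one side of the brush near the back ledge. A bystander, to be left alone. Origin: centre of its underside.
- jar: Small clear glass jar with a steel lid, 54 mm in diameter, 65 mm high, standing to the other side of the brush near the back ledge. A bystander, to be left alone. Origin: centre of its underside.
Not all that is in view belongs to the job. What is shaped like the dispenser but yellow is not meant. Leave any purple or yellow look-alike of the shaker alone.

How it is judged:
By the outcome, as a careful person would: the job done as asked, in the order asked, and still so for the second after the job is handed in, with the robot touching nothing.
It also fails if it takes over 138 s, if anything falls off the work surface, if the arm or the gripper's body presses on something with over 40 N, if the wrist force passes 120 N, or if a joint passes its speed limit or range.

## Working session

There is one attempt and no reset: what is moved stays moved. The work goes in short steps, Python scripts to look and compute and a tool call to move; the robot and the scene stay as the last step left them, time stands still between calls to the robot, and variables do not carry over. Pictures are saved under pics/ and viewed, and the job is handed in when it is done.

Besides the shell and the picture viewer there is one more tool, called after "Emit:" as name(argument=value, ...) on one line, values as JSON. apply_moves: Moves the arm, as the interface text tells. Its arguments: {"type":"object","properties":{"rows":{"type":"array","items":{"type":"array","items":{"type":"array","items":{"type":"number"}}}}},"required":["rows"]}

```bash
ls; mkdir -p pics; python3 - <<'E'
from cell import r, optics
import cv2, numpy as np
print(r.get_state())
for n in ["scene","top","wrist"]:
    c=optics.camera(n)
    cv2.imwrite(f"pics/{n}0.png",c["img"][:,:,::-1])
    print({k:v for k,v in c.items() if k!="img"})
E
```

```text
pics
{'t': 0.0, 'joints': array([-1.38578868e+00,  2.59319852e-01,  1.53609387e+00,  2.81851355e-05,
        1.34800866e+00, -2.02822755e-01]), 'qvel': array([-0.00020524,  0.00022987,  0.00082427,  0.00110824,  0.00094002,
       -0.00077104]), 'joint_torque': array([-1.87151789e-03, -4.37316298e+01, -2.83998513e+01,  7.14940019e-02,
        4.12796123e-02, -1.30504909e-04]), 'eef_pos': array([ 0.20797229, -0.5089219 ,  0.40392554]), 'tcp_rot': array([-9.14707003e-04,  9.81257482e-01,  1.92699032e-01,  2.18899844e-05]), 'contact_force': array([0.84404339, 0.13198554, 0.50160699]), 'wrist_torque': array([-0.0127347 ,  0.04925318,  0.00523344]), 'grip_width': 0.09269481118331896}
{'vertical_fov': 47.4319617219921, 'cx': 250.9268831545666, 'cy': 200.7211131453559, 'world_from_camera': array([[ 0.84509536, -0.36122166,  0.39412274,  0.98881694],
       [ 0.53460904,  0.5746427 , -0.61966034, -0.65400695],
       [-0.00264502,  0.73437367,  0.67874025,  0.76089144],
       [ 0.        ,  0.        ,  0.        ,  1.        ]])}
{'vertical_fov': 46.07407613483565, 'cx': 259.62136504440537, 'cy': 186.2561815074922, 'world_from_camera': array([[-0.01879035,  0.99163111, -0.1277289 ,  0.45484644],
       [-0.99963284, -0.02112724, -0.01696544, -0.00479604],
       [-0.01952201,  0.12736321,  0.99166401,  1.13966114],
       [ 0.        ,  0.        ,  0.        ,  1.        ]])}
{'vertical_fov': 62.802308134090104, 'cx': 260.23948362154806, 'cy': 191.17351751885454, 'hand_eye': array([[ 1.53617700e-03,  9.67209633e-01,  2.53974734e-01,
         6.95465056e-02],
       [ 9.99997991e-01, -1.15868427e-03, -1.63592389e-03,
        -1.21865186e-04],
       [-1.28800482e-03,  2.53976736e-01, -9.67209470e-01,
         2.07085224e-02],
       [ 0.00000000e+00,  0.00000000e+00,  0.00000000e+00,
         1.00000000e+00]])}
```

View pics/scene0.png

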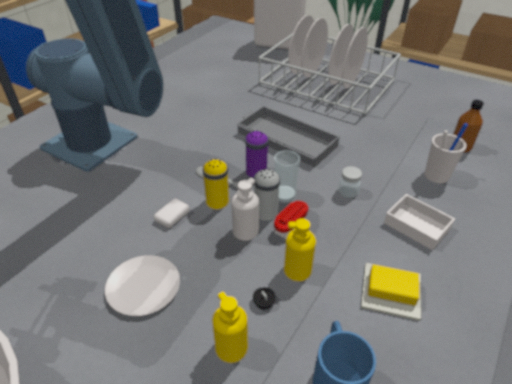

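View pics/top0.png

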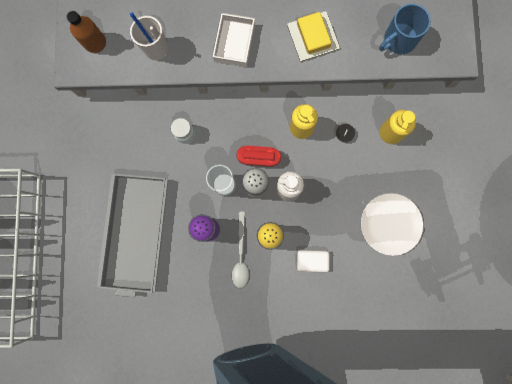

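View pics/wrist0.png

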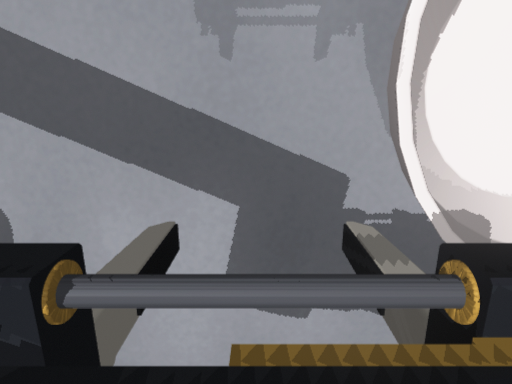

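```bash
cat > h.py <<'E'
from cell import r, optics
import cv2, numpy as np
from scipy.spatial.transform import Rotation as R
def Rq(q): return R.from_quat([q[1],q[2],q[3],q[0]])
def cam(n):
    s=r.get_state(); c=optics.camera(n)
    if n=="wrist":
        T=np.eye(4); T[:3,:3]=Rq(s["tcp_rot"]).as_matrix(); T[:3,3]=s["eef_pos"]
        c["world_from_camera"]=T@c["hand_eye"]
    return c
def ray(c,uv,z):
    f=c["img"].shape[0]/2/np.tan(np.radians(c["vertical_fov"])/2)
    uv=np.atleast_2d(uv).astype(float)
    d=np.c_[(uv[:,0]-c["cx"])/f,-(uv[:,1]-c["cy"])/f,-np.ones(len(uv))]
    M=c["world_from_camera"]; w=d@M[:3,:3].T; o=M[:3,3]
    t=(z-o[2])/w[:,2]
    return (o+w*t[:,None])[:,:2]
def proj(c,P):
    f=c["img"].shape[0]/2/np.tan(np.radians(c["vertical_fov"])/2)
    M=np.linalg.inv(c["world_from_camera"]); p=np.atleast_2d(P)@M[:3,:3].T+M[:3,3]
    return np.c_[c["cx"]+f*p[:,0]/-p[:,2], c["cy"]-f*p[:,1]/-p[:,2]]
def save(c,name,crop=None,k=1):
    im=c["img"][:,:,::-1]
    if crop: x0,y0,x1,y1=crop; im=im[y0:y1,x0:x1]
    if k!=1: im=cv2.resize(im,None,fx=k,fy=k,interpolation=cv2.INTER_CUBIC)
    cv2.imwrite(f"pics/{name}.png",im)
def goal(x,y,z,yaw):
    """grasp point target (world), yaw deg = direction of tool y (jaws) in world, tool down"""
    s=r.get_state(); Rc=Rq(s["tcp_rot"]); 
    a=np.radians(yaw); ty=np.array([np.cos(a),np.sin(a),0]); tz=np.array([0,0,-1.]); tx=np.cross(ty,tz)
    best=None
    for sg in (1,-1):
        Rt=R.from_matrix(np.c_[tx*sg,ty*sg,tz]); v=(Rc.inv()*Rt).as_rotvec(degrees=True)
        if best is None or np.linalg.norm(v)<np.linalg.norm(best): best=v
    p=np.array([x,y,z+0.167]); d=Rc.inv().apply(p-s["eef_pos"])*1000
    print("move",np.round(d,1),"rot",np.round(best,2)," rows>=",np.linalg.norm(d)/62.5,np.linalg.norm(best)/10.7)
def st():
    s=r.get_state(); Rc=Rq(s["tcp_rot"]); g=s["eef_pos"]+Rc.apply([0,0,.167]); y=Rc.apply([0,1,0])
    print("t",round(s["t"],2),"grasp pt",np.round(g,4),"yaw",round(np.degrees(np.arctan2(y[1],y[0])),2),"w",round(s["grip_width"],4),"F",np.round(s["contact_force"],1),"tz",np.round(Rc.apply([0,0,1]),3),"j",np.round(s["joints"],2))
E
python3 - <<'E'
from h import *
c=cam("top"); s=cam("scene")
save(c,"top1",(90,90,430,300),2.3); save(s,"scene1",(90,90,370,370),2.1)
np.set_printoptions(precision=4,suppress=True)
# tests
for n,uv,z in [("tumbler rim",(220,180),.12),("shaker",(255,181),.12),("disp",(290,183),.14),("brush",(258,156),.045),("saucer",(392,224),.01),("plug",(346,132),.01)]: 
    p=ray(c,uv,z)[0]; print(n,p, proj(s,[*p,z]))
hsv=cv2.cvtColor(c["img"],cv2.COLOR_RGB2HSV)
m=((hsv[...,0]<8)|(hsv[...,0]>172))&(hsv[...,1]>150)
m=m.astype(np.uint8); k,l,stt,ce=cv2.connectedComponentsWithStats(m)
for i in range(1,k):
    if stt[i,4]>80: 
        print(stt[i],ce[i]); ys,xs=np.where(l==i); W=ray(c,np.c_[xs,ys],.04).astype(np.float32); print(W.mean(0),cv2.minAreaRect(W))
E
```

```text
tumbler rim [0.6025 0.1029] [[283.9873 157.7522]]
shaker [0.5985 0.023 ] [[265.555  174.9935]]
disp [ 0.5895 -0.0556] [[243.5947 185.9308]]
brush [0.6711 0.0165] [[290.0507 211.6499]]
saucer [ 0.4989 -0.3122] [[141.3325 285.8292]]
plug [ 0.7353 -0.2086] [[263.6777 301.3458]]
[237 146  44  20 721] [258.4327 155.4313]
[0.6736 0.0155] ((0.6737375855445862, 0.015514831990003586), (0.10750056803226471, 0.045805856585502625), 84.26456451416016)
```

View pics/top1.png

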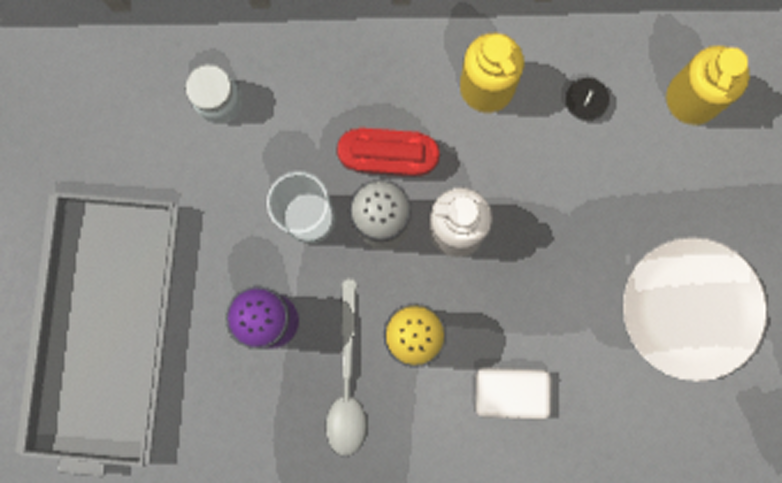

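View pics/scene1.png

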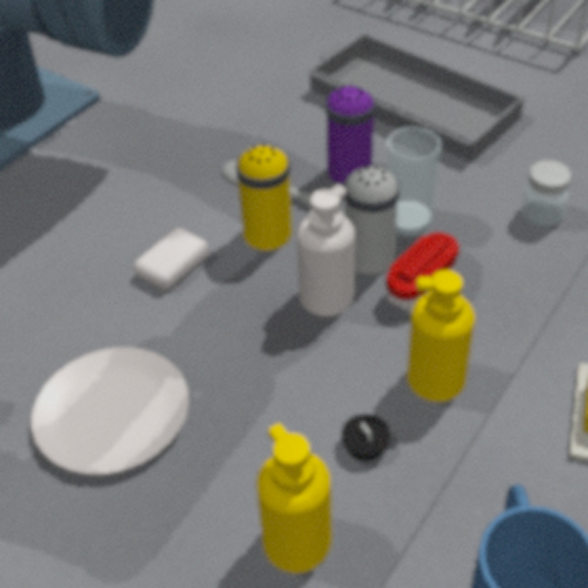

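```bash
python3 - <<'E'
from h import *
st(); goal(.58,.02,.30,-5)
goal(.58,.02,.30,175)
E
```

```text
t 0.25 grasp pt [ 0.208  -0.5089  0.2374] yaw -67.78 w 0.0928 F [-0.   0.8 -0.3] tz [-0.     0.001 -1.   ] j [-1.39  0.26  1.54 -0.    1.35 -0.2 ]
move [ 544.5 -349.2  -62.3] rot [-4.000e-02 -3.000e-02 -6.278e+01]  rows>= 10.396743200690675 5.867385218951322
move [ 544.5 -349.2  -62.3] rot [-4.000e-02 -3.000e-02 -6.278e+01]  rows>= 10.396743200690675 5.867385218951322
```

Emit:
apply_moves(rows=[[[545, -350, -62, 0, 0, -63, -1], [545, -350, -62, 0, 0, -63, -1], [545, -350, -62, 0, 0, -63, -1], [545, -350, -62, 0, 0, -63, -1], [545, -350, -62, 0, 0, -63, -1], [545, -350, -62, 0, 0, -63, -1], [545, -350, -62, 0, 0, -63, -1], [545, -350, -62, 0, 0, -63, -1], [545, -350, -62, 0, 0, -63, -1], [545, -350, -62, 0, 0, -63, -1]]])

```text
t: 1.5
eef_pos: [0.5663, 0.002, 0.4646]
tcp_rot: [-0.0, 0.736, 0.677, 0.0]
contact_force: [0.4, -0.6, 0.1]
grip_width: 0.093
```

Emit:
apply_moves(rows=[[[0, 0, 0, 0, 0, 0, -1]]])

```text
t: 1.62
eef_pos: [0.5678, 0.0055, 0.4643]
tcp_rot: [-0.0, 0.734, 0.679, 0.001]
contact_force: [0.3, -0.7, -0.4]
grip_width: 0.0933
```

```bash
python3 - <<'E'
from h import *
st(); goal(.58,.02,.30,-5)
c=cam("wrist"); save(c,"w1",None,1.5)
E
```

```text
t 1.62 grasp pt [0.5679 0.0058 0.2973] yaw -4.45 w 0.0933 F [ 0.3 -0.7 -0.4] tz [ 0.001  0.001 -1.   ] j [-0.19  0.26  1.39  0.    1.49 -0.11]
move [15.4 11.1 -2.6] rot [ 0.04 -0.09  0.55]  rows>= 0.30592176772489615 0.05208197331178861
```

View pics/w1.png

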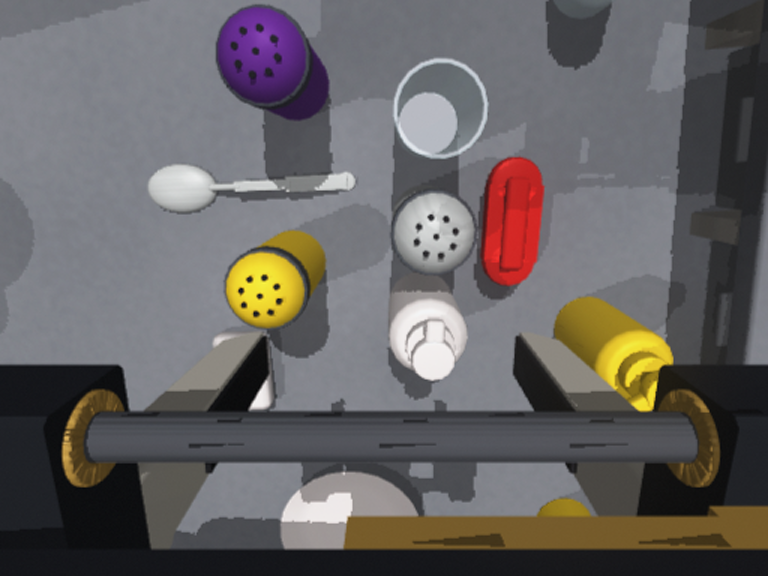

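```bash
python3 - <<'E'
from h import *
np.set_printoptions(precision=4,suppress=True)
c=cam("wrist"); t=cam("top"); s=cam("scene")
def show(n,P):
    P=np.array(P); print(n,P)
# pixel guesses in wrist (divide 1.5)
W=lambda u,v,z: ray(c,(u/1.5,v/1.5),z)[0]
print("tumbler rim edges",W(394,108,.12),W(488,108,.12),W(441,58,.12),W(441,157,.12))
print("tumbler foot ctr ~",W(428,122,.003))
print("shaker shoulder edges",W(392,233,.104),W(476,233,.104),W(434,192,.104),W(434,274,.104),"top ctr hole",W(436,237,.125))
print("disp body edges @.09",W(389,335,.09),W(468,335,.09), "head",W(433,360,.147))
hsv=cv2.cvtColor(c["img"],cv2.COLOR_RGB2HSV)
m=(((hsv[...,0]<8)|(hsv[...,0]>172))&(hsv[...,1]>150)).astype(np.uint8)
k,l,a,ce=cv2.connectedComponentsWithStats(m); i=1+np.argmax(a[1:,4]); ys,xs=np.where(l==i)
for z in (.022,.04): print("brush wrist",z,cv2.minAreaRect(ray(c,np.c_[xs,ys],z).astype(np.float32)))
T=lambda u,v,z: ray(t,(u,v),z)[0]
# top picture crop 90,90 scale 2.3
C=lambda u,v,z: T(90+u/2.3,90+v/2.3,z)
print("top: tumbler rim",C(299,205,.12),"foot",C(308,216,.003),"shaker shoulder",C(380,211,.106),"disp head",C(463,212,.147),"disp body",C(461,221,.095))
print("saucer", C(695,309,.014),C(623,309,.014),C(767,309,.014),C(695,237,.014),C(695,381,.014))
# tray rim corners
for q in [(50,196),(178,203),(24,455),(146,463)]: print("tray",C(*q,.035))
S=lambda u,v,z: ray(s,(90+u/2.1,90+v/2.1),z)[0]
print("scene: tumbler rim",S(414,146,.12),"shaker",S(372,182,.118),"disp head",S(324,198,.143))
for q in [(368,40),(522,103),(310,78),(470,152)]: print("tray scene",S(*q,.035))
print("saucer scene",S(110,410,.014))
E
```

```text
tumbler rim edges [0.5769 0.1076] [0.6373 0.1028] [0.6086 0.1347] [0.6055 0.0748]
tumbler foot ctr ~ [0.6076 0.1059]
shaker shoulder edges [0.5692 0.0247] [0.6297 0.02  ] [0.601  0.0514] [ 0.5978 -0.008 ] top ctr hole [0.599  0.0227]
disp body edges @.09 [ 0.5605 -0.0584] [ 0.6231 -0.0632] head [ 0.5906 -0.0573]
brush wrist 0.022 ((0.6765357255935669, 0.01578196883201599), (0.11320700496435165, 0.051238901913166046), 84.45577239990234)
brush wrist 0.04 ((0.672078549861908, 0.018250316381454468), (0.10837189108133316, 0.049050502479076385), 84.4557113647461)
top: tumbler rim [0.6045 0.1029] foot [0.6092 0.1054] shaker shoulder [0.5987 0.0229] disp head [ 0.5903 -0.0582] disp body [ 0.5883 -0.0587]
saucer [ 0.4979 -0.3115] [ 0.4994 -0.2345] [ 0.4964 -0.3884] [ 0.5757 -0.3159] [ 0.4214 -0.3073]
tray [0.6327 0.3819]
tray [0.622  0.2427]
tray [0.3581 0.403 ]
tray [0.3478 0.2743]
scene: tumbler rim [0.6124 0.1008] shaker [0.6035 0.0218] disp head [ 0.5897 -0.0531]
tray scene [0.3771 0.394 ]
tray scene [0.6413 0.3648]
tray scene [0.3602 0.2616]
tray scene [0.6296 0.2281]
saucer scene [ 0.5023 -0.3118]
```

```bash
python3 - <<'E'
from h import *
st(); goal(.49,.24,.36,-5)
E
```

```text
t 1.82 grasp pt [0.5657 0.0011 0.2972] yaw -4.82 w 0.0932 F [ 0.6 -0.6  1. ] tz [-0.001  0.    -1.   ] j [-0.2   0.26  1.39 -0.    1.49 -0.11]
move [231.7 -95.7 -62.7] rot [-0.05 -0.    0.18]  rows>= 4.134022143890778 0.017289049585474822
```

Emit:
apply_moves(rows=[[[232, -96, -63, 0, 0, 0, -1], [232, -96, -63, 0, 0, 0, -1], [232, -96, -63, 0, 0, 0, -1], [232, -96, -63, 0, 0, 0, -1], [232, -96, -63, 0, 0, 0, -1], [232, -96, -63, 0, 0, 0, -1], [232, -96, -63, 0, 0, 0, -1]]])

```text
t: 2.7
eef_pos: [0.4904, 0.2384, 0.5267]
tcp_rot: [-0.0, 0.737, 0.676, -0.001]
contact_force: [0.3, 0.1, 0.3]
grip_width: 0.0934
```

```bash
python3 - <<'E'
from h import *
st(); cam("top"); st()
c=cam("wrist"); save(c,"w2",None,1.5); st()
np.save("w2.npy",c["world_from_camera"])
E
```

```text
t 2.7 grasp pt [0.4901 0.2383 0.3597] yaw -4.98 w 0.0934 F [0.3 0.1 0.3] tz [-0.002 -0.001 -1.   ] j [ 0.25  0.2   1.32 -0.    1.62  0.33]
t 2.75 grasp pt [0.4901 0.2384 0.3596] yaw -4.99 w 0.093 F [ 0.7 -0.6  0.1] tz [-0.002 -0.001 -1.   ] j [ 0.25  0.2   1.32 -0.    1.62  0.34]
t 2.8 grasp pt [0.4901 0.2385 0.3597] yaw -4.99 w 0.0928 F [ 0.6 -0.4  0.2] tz [-0.002 -0.001 -1.   ] j [ 0.25  0.2   1.32 -0.    1.62  0.34]
```

View pics/w2.png

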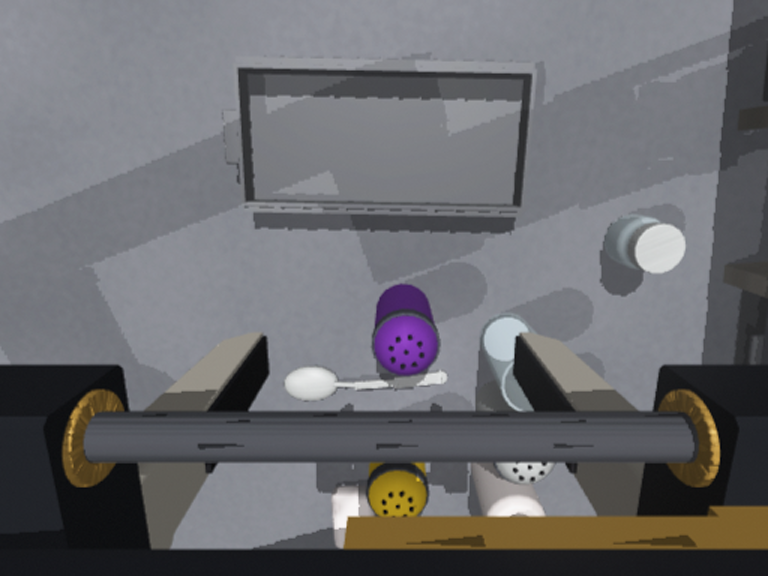

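Tray clearly seen: inner rim corners near (240,68), (534,68), (523,207), (247,207) in the enlarged picture, with its pull lip at the left.

```bash
python3 - <<'E'
from h import *
np.set_printoptions(precision=4,suppress=True)
c=cam("wrist"); W=lambda u,v,z: ray(c,(u/1.5,v/1.5),z)[0]
P=[W(*q,.035) for q in [(238,66),(536,64),(524,207),(246,207)]]
print(*P, np.mean(P,0))
for i in range(4): d=P[(i+1)%4]-P[i]; print(np.linalg.norm(d),np.degrees(np.arctan2(d[1],d[0])))
Q=[W(*q,.004) for q in [(521,90),(517,200),(254,200)]]
st(); goal(.591,-.059,.24,-5.5)
E
```

```text
[0.3627 0.4055] [0.6356 0.3837] [0.6229 0.2544] [0.3491 0.2778] [0.4926 0.3304]
0.2737110369607726 -4.5687352353129596
0.12988836758745254 -95.61264048992858
0.2747511601735525 175.11509896127777
0.12839579011565977 83.91282348359739
t 2.85 grasp pt [0.4901 0.2388 0.3598] yaw -4.97 w 0.093 F [0.  0.5 0. ] tz [-0.002 -0.    -1.   ] j [0.25 0.2  1.32 0.   1.62 0.34]
move [-288.   126.2  119.8] rot [-0.09  0.03  0.53]  rows>= 5.383400092680541 0.05067516533226697
```

Emit:
apply_moves(rows=[[[-288, 126, 120, 0, 0, 0, -1], [-288, 126, 120, 0, 0, 0, -1], [-288, 126, 120, 0, 0, 0, -1], [-288, 126, 120, 0, 0, 0, -1], [-288, 126, 120, 0, 0, 0, -1], [-288, 126, 120, 0, 0, 0, -1], [-288, 126, 120, 0, 0, 0, -1], [-288, 126, 120, 0, 0, 0, -1], [-288, 126, 120, 0, 0, 0, -1]]])

```text
t: 3.98
eef_pos: [0.5906, -0.0574, 0.4078]
tcp_rot: [0.0, 0.736, 0.677, -0.0]
contact_force: [-0.1, 0.5, 0.2]
grip_width: 0.0928
```

```bash
python3 - <<'E'
from h import *
st(); c=cam("wrist"); save(c,"w3",None,1.5); 
goal(.591,-.059,.088,-5.5)
E
```

```text
t 3.98 grasp pt [ 0.5905 -0.0575  0.2408] yaw -4.86 w 0.0928 F [-0.1  0.5  0.2] tz [-0. -0. -1.] j [-0.28  0.33  1.42 -0.    1.38 -0.2 ]
move [ -1.4   0.6 152.7] rot [-0.02  0.03  0.65]  rows>= 2.443953689483717 0.06072328622782677
```

View pics/w3.png

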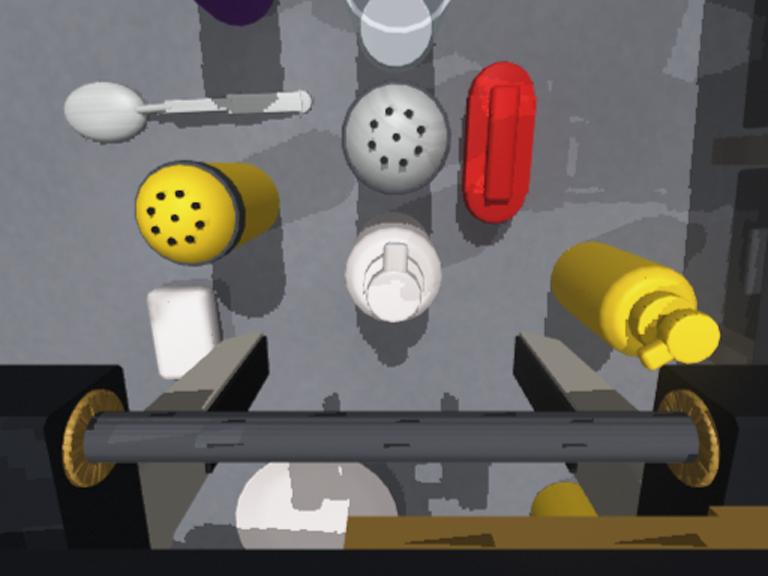

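```bash
python3 - <<'E'
from h import *
np.set_printoptions(precision=4,suppress=True)
c=cam("wrist"); W=lambda u,v,z: ray(c,(u/1.5,v/1.5),z)[0]
print("disp body",W(345,277,.09),W(441,277,.09),"head",W(393,297,.147))
print("shaker",W(342,138,.104),W(450,138,.104),W(396,83,.104),W(396,193,.104),W(396,137,.125))
print("yellow disp top",W(692,336,.147))
hsv=cv2.cvtColor(c["img"],cv2.COLOR_RGB2HSV)
m=(((hsv[...,0]<8)|(hsv[...,0]>172))&(hsv[...,1]>150)).astype(np.uint8)
k,l,a,ce=cv2.connectedComponentsWithStats(m); i=1+np.argmax(a[1:,4]); ys,xs=np.where(l==i)
for z in (.022,.04): print("brush wrist",z,cv2.minAreaRect(ray(c,np.c_[xs,ys],z).astype(np.float32)))
print("ridge",[W(*q,.048) for q in [(492,86),(521,87),(515,204),(485,202)]])
st();goal(.591,-.059,.088,-5.5)
E
```

```text
disp body [ 0.5607 -0.057 ] [ 0.6226 -0.0621] head [ 0.5916 -0.0566]
shaker [0.5694 0.0279] [0.6311 0.0227] [0.6026 0.0544] [ 0.5978 -0.0056] [0.6    0.0248]
yellow disp top [ 0.7509 -0.0919]
brush wrist 0.022 ((0.6762579679489136, 0.01787809282541275), (0.11387058347463608, 0.05044468864798546), 84.18246459960938)
brush wrist 0.04 ((0.6723077297210693, 0.017593011260032654), (0.10825493931770325, 0.047956909984350204), 84.18282318115234)
ridge [array([0.6676, 0.0556]), array([0.6869, 0.0534]), array([ 0.6817, -0.0237]), array([ 0.6605, -0.0205])]
t 4.08 grasp pt [ 0.5905 -0.0577  0.2407] yaw -4.86 w 0.093 F [ 0.3  0.2 -0.3] tz [-0.    -0.001 -1.   ] j [-0.28  0.33  1.42 -0.    1.38 -0.2 ]
move [ -1.3   0.6 152.7] rot [-0.02  0.04  0.64]  rows>= 2.442602955122469 0.0603043632902309
```

Emit:
apply_moves(rows=[[[-1, 1, 40, 0, 0, 0, -1], [-1, 1, 80, 0, 0, 0, -1], [-1, 1, 115, 0, 0, 0, -1], [-1, 1, 140, 0, 0, 0, -1], [-1, 1, 152, 0, 0, 0, -1], [-1, 1, 152, 0, 0, 0, -1], [-1, 1, 152, 0, 0, 0, -1]]])

```text
t: 4.95
eef_pos: [0.592, -0.0587, 0.257]
tcp_rot: [0.001, 0.736, 0.677, 0.0]
contact_force: [0.2, 0.2, -0.0]
grip_width: 0.0931
```

```bash
python3 - <<'E'
from h import *
st()
E
```

```text
t 4.95 grasp pt [ 0.5923 -0.0589  0.09  ] yaw -4.84 w 0.0931 F [ 0.2  0.2 -0. ] tz [ 0.002 -0.001 -1.   ] j [-0.29  0.47  1.61 -0.    1.06 -0.2 ]
```

Emit:
apply_moves(rows=[[[0, 0, 2, 0, 0, 0, -1], [0, 0, 2, 0, 0, 0, 0.6], [0, 0, 2, 0, 0, 0, 1], [0, 0, 2, 0, 0, 0, 1], [0, 0, 2, 0, 0, 0, 1], [0, 0, 2, 0, 0, 0, 1], [0, 0, 2, 0, 0, 0, 1]]])

```text
t: 5.82
eef_pos: [0.592, -0.0587, 0.255]
tcp_rot: [0.001, 0.736, 0.677, 0.0]
contact_force: [-0.8, -0.0, 0.6]
grip_width: 0.0615
```

```bash
python3 - <<'E'
from h import *
st()
E
```

```text
t 5.83 grasp pt [ 0.5923 -0.0589  0.088 ] yaw -4.84 w 0.0615 F [-0.8 -0.   0.6] tz [ 0.002 -0.001 -1.   ] j [-0.29  0.47  1.61 -0.    1.05 -0.2 ]
```

Emit:
apply_moves(rows=[[[0, 0, -15, 0, 0, 0, 1], [0, 0, -50, 0, 0, 0, 1], [0, 0, -95, 0, 0, 0, 1], [0, 0, -140, 0, 0, 0, 1], [0, 0, -165, 0, 0, 0, 1], [0, 0, -175, 0, 0, 0, 1], [0, 0, -175, 0, 0, 0, 1]]])

```text
t: 6.7
eef_pos: [0.5916, -0.0585, 0.4304]
tcp_rot: [0.001, 0.736, 0.677, 0.0]
contact_force: [-0.1, 0.8, -0.9]
grip_width: 0.0615
```

```bash
python3 - <<'E'
from h import *
st(); goal(.4103,.3354,.263,55)
c=cam("scene"); save(c,"s2")
E
```

```text
t 6.7 grasp pt [ 0.592  -0.0587  0.2634] yaw -4.84 w 0.0615 F [-0.1  0.8 -0.9] tz [ 0.003 -0.002 -1.   ] j [-0.29  0.32  1.38 -0.    1.43 -0.2 ]
move [ 377.2 -213.8   -0.6] rot [  0.1    0.15 -59.84]  rows>= 6.937336715656346 5.592341955313729
```

View pics/s2.png

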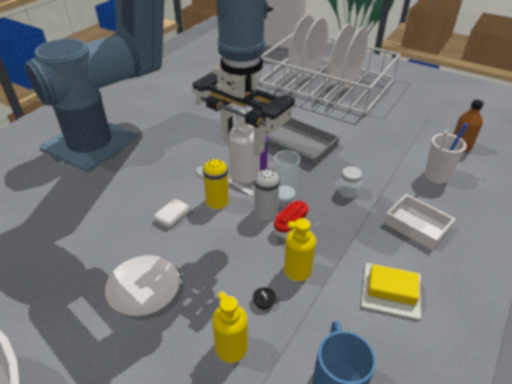

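Emit:
apply_moves(rows=[[[30, -17, 0, 0, 0, -4, 1], [80, -45, 0, 0, 0, -12, 1], [130, -74, 0, 0, 0, -20, 1], [180, -102, 0, 0, 0, -28, 1], [230, -130, 0, 0, 0, -36, 1], [280, -159, 0, 0, 0, -44, 1], [330, -187, 0, 0, 0, -52, 1], [360, -204, 0, 0, 0, -57, 1], [377, -214, 0, 0, 0, -60, 1], [377, -214, 0, 0, 0, -60, 1]]])

```text
t: 8.0
eef_pos: [0.4091, 0.3361, 0.4272]
tcp_rot: [-0.001, 0.298, 0.954, -0.001]
contact_force: [0.4, -0.3, -0.2]
grip_width: 0.0618
```

```bash
python3 - <<'E'
from h import *
st(); goal(.4103,.3354,.093,55); c=cam("wrist"); save(c,"w4")
E
```

```text
t 8.0 grasp pt [0.4087 0.3358 0.2602] yaw 55.29 w 0.0618 F [ 0.4 -0.3 -0.2] tz [-0.002 -0.002 -1.   ] j [ 0.48  0.21  1.55 -0.    1.39 -0.49]
move [ -1.5   0.6 167.2] rot [-0.17 -0.02  0.29]  rows>= 2.675849171780482 0.03131403546028866
```

View pics/w4.png

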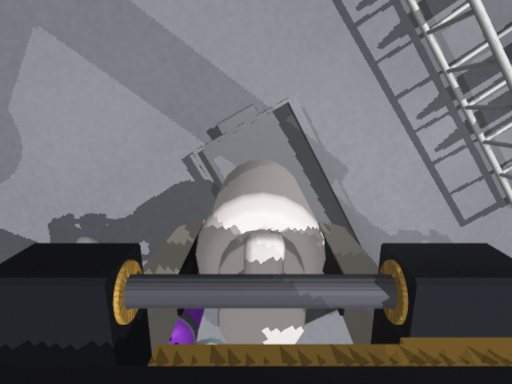

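Emit:
apply_moves(rows=[[[-1, 1, 30, 0, 0, 0, 1], [-1, 1, 75, 0, 0, 0, 1], [-1, 1, 115, 0, 0, 0, 1], [-1, 1, 140, 0, 0, 0, 1], [-1, 1, 155, 0, 0, 0, 1], [-1, 1, 162, 0, 0, 0, 1], [-1, 1, 165, 0, 0, 0, 1], [-1, 1, 167, 0, 0, 0, 1], [-1, 1, 167, 0, 0, 0, 1]]])

```text
t: 9.18
eef_pos: [0.411, 0.3353, 0.261]
tcp_rot: [0.0, 0.299, 0.954, -0.001]
contact_force: [-0.9, 0.4, -1.0]
grip_width: 0.0612
```

```bash
python3 - <<'E'
from h import *
st()
E
```

```text
t 9.18 grasp pt [0.4109 0.335  0.094 ] yaw 55.19 w 0.0612 F [-0.9  0.4 -1. ] tz [-0.    -0.002 -1.   ] j [ 0.47  0.37  1.77 -0.    1.01 -0.49]
```

Emit:
apply_moves(rows=[[[0, 0, 1, 0, 0, 0, 1], [0, 0, 2, 0, 0, 0, 1], [0, 0, 2, 0, 0, 0, 1]]])

```text
t: 9.55
eef_pos: [0.411, 0.3354, 0.2591]
tcp_rot: [0.0, 0.299, 0.954, -0.001]
contact_force: [0.4, 0.1, -0.7]
grip_width: 0.0619
```

```bash
python3 - <<'E'
from h import *
st()
E
```

```text
t 9.55 grasp pt [0.4109 0.3351 0.0921] yaw 55.19 w 0.0619 F [ 0.4  0.1 -0.7] tz [-0.    -0.002 -1.   ] j [ 0.47  0.37  1.77 -0.    1.   -0.49]
```

Release (keeping the partly limited opening), then rise. Tray pose recorded: D slot (0.4109, 0.3351, 0.0921, yaw 55.19).

Emit:
apply_moves(rows=[[[0, 0, 0, 0, 0, 0, 0], [0, 0, 0, 0, 0, 0, -1], [0, 0, 0, 0, 0, 0, -1], [0, 0, 0, 0, 0, 0, -1], [0, 0, -20, 0, 0, 0, -1], [0, 0, -60, 0, 0, 0, -1], [0, 0, -110, 0, 0, 0, -1], [0, 0, -150, 0, 0, 0, -1], [0, 0, -170, 0, 0, 0, -1], [0, 0, -170, 0, 0, 0, -1]]])

```text
t: 10.8
eef_pos: [0.4112, 0.3358, 0.4307]
tcp_rot: [0.002, 0.299, 0.954, 0.0]
contact_force: [-0.4, 0.6, -0.6]
grip_width: 0.0928
```

```bash
python3 - <<'E'
from h import *
st(); c=cam("wrist"); save(c,"w5"); goal(.6,.0243,.24,-5.5)
E
```

```text
t 10.8 grasp pt [0.4118 0.3358 0.2637] yaw 55.2 w 0.0928 F [-0.4  0.6 -0.6] tz [ 0.003 -0.    -1.   ] j [ 0.48  0.21  1.54 -0.    1.39 -0.49]
move [-332.9 -147.8   22.8] rot [-0.   0.1 60.7]  rows>= 5.839311111412936 5.672635440076081
```

View pics/w5.png

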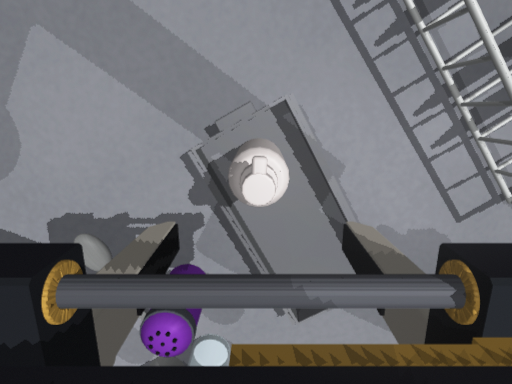

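Emit:
apply_moves(rows=[[[-40, -18, 3, 0, 0, 7, -1], [-90, -40, 6, 0, 0, 16, -1], [-145, -65, 10, 0, 0, 26, -1], [-200, -90, 14, 0, 0, 36, -1], [-250, -112, 18, 0, 0, 46, -1], [-300, -134, 20, 0, 0, 55, -1], [-333, -148, 23, 0, 0, 61, -1], [-333, -148, 23, 0, 0, 61, -1], [-333, -148, 23, 0, 0, 61, -1]]])

```text
t: 11.98
eef_pos: [0.5994, 0.0244, 0.4052]
tcp_rot: [-0.001, 0.742, 0.671, -0.001]
contact_force: [0.4, 0.5, 0.3]
grip_width: 0.0929
```

```bash
python3 - <<'E'
from h import *
st(); c=cam("wrist"); save(c,"w6",None,1.5); goal(.6,.0243,.088,-5.5)
E
```

```text
t 11.97 grasp pt [0.599  0.0243 0.2382] yaw -5.76 w 0.0929 F [0.4 0.5 0.3] tz [-0.002 -0.001 -1.   ] j [-0.14  0.35  1.41 -0.    1.39 -0.04]
move [ -0.4   0.9 150.7] rot [-0.08  0.05 -0.22]  rows>= 2.4117861411573687 0.02206312767317093
```

View pics/w6.png

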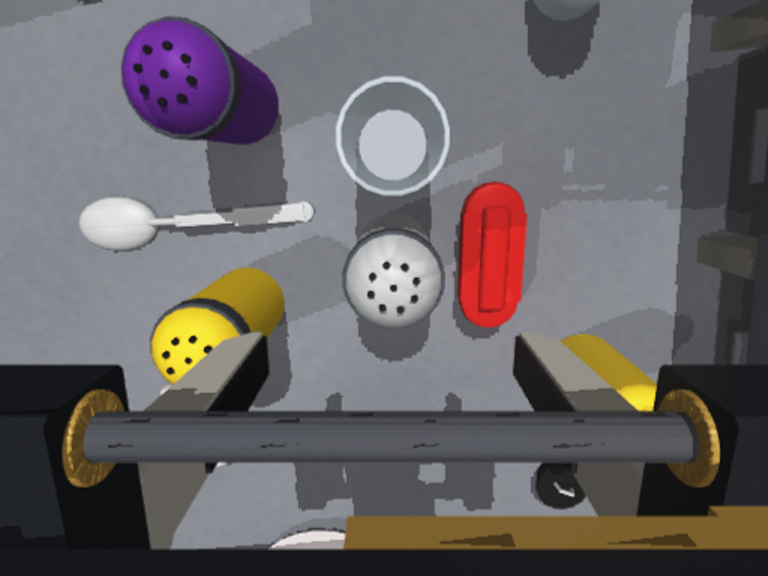

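```bash
python3 - <<'E'
from h import *
np.set_printoptions(precision=4,suppress=True)
c=cam("wrist"); W=lambda u,v,z: ray(c,(u/1.5,v/1.5),z)[0]
print("tumbler",W(336,136,.12),W(450,136,.12),W(393,77,.12),W(393,196,.12))
print("shaker",W(343,278,.104),W(444,278,.104),W(393,278,.12))
st()
E
```

```text
tumbler [0.5778 0.1107] [0.6386 0.1047] [0.611  0.1369] [0.6051 0.0762]
shaker [0.5698 0.0289] [0.6314 0.0229] [0.6006 0.0298]
t 12.07 grasp pt [0.5992 0.025  0.2392] yaw -5.69 w 0.0931 F [-0.6  0.2  0.4] tz [-0.001 -0.001 -1.   ] j [-0.14  0.35  1.41 -0.    1.39 -0.04]
```

Emit:
apply_moves(rows=[[[0, 1, 40, 0, 0, 0, -1], [0, 1, 80, 0, 0, 0, -1], [0, 1, 115, 0, 0, 0, -1], [0, 1, 140, 0, 0, 0, -1], [0, 1, 154, 0, 0, 0, -1], [0, 1, 154, 0, 0, 0, -1], [0, 1, 154, 0, 0, 0, -1], [0, 1, 154, 0, 0, 0, -1]]])

```text
t: 13.08
eef_pos: [0.6006, 0.0249, 0.2535]
tcp_rot: [0.001, 0.741, 0.671, 0.0]
contact_force: [-0.6, 0.7, 0.3]
grip_width: 0.0929
```

```bash
python3 - <<'E'
from h import *
st()
E
```

```text
t 13.07 grasp pt [0.6009 0.0247 0.0865] yaw -5.69 w 0.0929 F [-0.6  0.7  0.3] tz [ 0.002 -0.001 -1.   ] j [-0.14  0.48  1.6  -0.    1.06 -0.04]
```

Emit:
apply_moves(rows=[[[0, 0, 1, 0, 0, 0, 0.5], [0, 0, 1, 0, 0, 0, 1], [0, 0, 1, 0, 0, 0, 1], [0, 0, 1, 0, 0, 0, 1], [0, 0, 1, 0, 0, 0, 1], [0, 0, 1, 0, 0, 0, 1]]])

```text
t: 13.82
eef_pos: [0.6006, 0.0249, 0.2524]
tcp_rot: [0.001, 0.741, 0.671, 0.0]
contact_force: [0.6, 0.4, 0.9]
grip_width: 0.0596
```

```bash
python3 - <<'E'
from h import *
st()
E
```

```text
t 13.82 grasp pt [0.6008 0.0247 0.0855] yaw -5.68 w 0.0596 F [0.6 0.4 0.9] tz [ 0.001 -0.001 -1.   ] j [-0.14  0.48  1.6  -0.    1.06 -0.04]
```

Emit:
apply_moves(rows=[[[0, 0, -15, 0, 0, 0, 1], [0, 0, -50, 0, 0, 0, 1], [0, 0, -95, 0, 0, 0, 1], [0, 0, -140, 0, 0, 0, 1], [0, 0, -165, 0, 0, 0, 1], [0, 0, -175, 0, 0, 0, 1], [0, 0, -175, 0, 0, 0, 1]]])

```text
t: 14.7
eef_pos: [0.6002, 0.0252, 0.4278]
tcp_rot: [0.001, 0.741, 0.671, 0.0]
contact_force: [-1.0, 0.3, -2.9]
grip_width: 0.0595
```

```bash
python3 - <<'E'
from h import *
st(); goal(.492,.328,.26,55)
E
```

```text
t 14.7 grasp pt [0.6005 0.0249 0.2608] yaw -5.68 w 0.0595 F [-1.   0.3 -2.9] tz [ 0.002 -0.001 -1.   ] j [-0.14  0.34  1.37 -0.    1.43 -0.04]
move [ 2.906e+02 -1.376e+02  1.000e-01] rot [  0.08   0.12 -60.68]  rows>= 5.1452953797310625 5.671333609662861
```

Emit:
apply_moves(rows=[[[25, -12, 0, 0, 0, -5, 1], [65, -31, 0, 0, 0, -13, 1], [110, -52, 0, 0, 0, -22, 1], [155, -73, 0, 0, 0, -31, 1], [200, -95, 0, 0, 0, -40, 1], [245, -116, 0, 0, 0, -49, 1], [275, -130, 0, 0, 0, -57, 1], [291, -138, 0, 0, 0, -61, 1], [291, -138, 0, 0, 0, -61, 1], [291, -138, 0, 0, 0, -61, 1]]])

```text
t: 15.95
eef_pos: [0.4919, 0.3278, 0.4261]
tcp_rot: [0.001, 0.299, 0.954, -0.001]
contact_force: [0.5, -0.6, -2.4]
grip_width: 0.0598
```

```bash
python3 - <<'E'
from h import *
st(); goal(.492,.328,.0895,55)
E
```

```text
t 15.95 grasp pt [0.492  0.3274 0.2591] yaw 55.23 w 0.0598 F [ 0.5 -0.6 -2.4] tz [ 0.    -0.003 -1.   ] j [ 0.4   0.32  1.4  -0.    1.42 -0.56]
move [  0.3   0.5 169.6] rot [-0.11  0.11  0.23]  rows>= 2.712979612490664 0.02540400756419675
```

Emit:
apply_moves(rows=[[[0, 0, 30, 0, 0, 0, 1], [0, 0, 75, 0, 0, 0, 1], [0, 0, 115, 0, 0, 0, 1], [0, 0, 140, 0, 0, 0, 1], [0, 0, 157, 0, 0, 0, 1], [0, 0, 164, 0, 0, 0, 1], [0, 0, 168, 0, 0, 0, 1], [0, 0, 169, 0, 0, 0, 1], [0, 0, 169, 0, 0, 0, 1]]])

```text
t: 17.08
eef_pos: [0.4921, 0.3275, 0.2578]
tcp_rot: [0.001, 0.299, 0.954, -0.001]
contact_force: [0.2, -0.4, -2.2]
grip_width: 0.0599
```

```bash
python3 - <<'E'
from h import *
st()
E
```

```text
t 17.07 grasp pt [0.4924 0.3272 0.0908] yaw 55.23 w 0.0599 F [ 0.2 -0.4 -2.2] tz [ 0.002 -0.002 -1.   ] j [ 0.4   0.46  1.62 -0.    1.06 -0.56]
```

Emit:
apply_moves(rows=[[[0, 0, 1, 0, 0, 0, 1], [0, 0, 1.5, 0, 0, 0, 1], [0, 0, 1.5, 0, 0, 0, 1]]])

```text
t: 17.45
eef_pos: [0.4922, 0.3276, 0.2565]
tcp_rot: [0.001, 0.299, 0.954, -0.001]
contact_force: [0.0, 0.3, -0.7]
grip_width: 0.0596
```

```bash
python3 - <<'E'
from h import *
st()
E
```

```text
t 17.45 grasp pt [0.4926 0.3273 0.0895] yaw 55.23 w 0.0596 F [ 0.   0.3 -0.7] tz [ 0.002 -0.002 -1.   ] j [ 0.4   0.46  1.62 -0.    1.05 -0.56]
```

Emit:
apply_moves(rows=[[[0, 0, 0, 0, 0, 0, 0], [0, 0, 0, 0, 0, 0, -1], [0, 0, 0, 0, 0, 0, -1], [0, 0, 0, 0, 0, 0, -1], [0, 0, -20, 0, 0, 0, -1], [0, 0, -60, 0, 0, 0, -1], [0, 0, -110, 0, 0, 0, -1], [0, 0, -150, 0, 0, 0, -1], [0, 0, -160, 0, 0, 0, -1], [0, 0, -160, 0, 0, 0, -1]]])

```text
t: 18.7
eef_pos: [0.4918, 0.3279, 0.4164]
tcp_rot: [0.001, 0.299, 0.954, -0.0]
contact_force: [-0.2, -0.5, -0.5]
grip_width: 0.0929
```

```bash
python3 - <<'E'
from h import *
st(); goal(.608,.1065,.24,-5.5)
E
```

```text
t 18.7 grasp pt [0.4922 0.3276 0.2494] yaw 55.24 w 0.0929 F [-0.2 -0.5 -0.5] tz [ 0.003 -0.002 -1.   ] j [ 0.4   0.32  1.41 -0.    1.4  -0.56]
move [-221.7 -115.6   10. ] rot [ 0.09  0.16 60.74]  rows>= 4.003125416994982 5.6762104558656805
```

Emit:
apply_moves(rows=[[[-25, -13, 1, 0, 0, 7, -1], [-60, -31, 3, 0, 0, 16, -1], [-95, -50, 5, 0, 0, 26, -1], [-130, -68, 6, 0, 0, 36, -1], [-170, -89, 8, 0, 0, 46, -1], [-205, -107, 9, 0, 0, 55, -1], [-222, -116, 10, 0, 0, 61, -1], [-222, -116, 10, 0, 0, 61, -1], [-222, -116, 10, 0, 0, 61, -1]]])

```text
t: 19.82
eef_pos: [0.6075, 0.1066, 0.4055]
tcp_rot: [0.0, 0.741, 0.671, -0.001]
contact_force: [-0.9, 0.8, 0.6]
grip_width: 0.0929
```

```bash
python3 - <<'E'
from h import *
st(); c=cam("wrist"); save(c,"w7",None,1.5); goal(.608,.1065,.085,-5.5)
np.set_printoptions(precision=4,suppress=True)
W=lambda u,v,z: ray(c,(u/1.5,v/1.5),z)[0]
print(W(391,280,.12))
E
```

```text
t 19.82 grasp pt [0.6075 0.1064 0.2385] yaw -5.64 w 0.0929 F [-0.9  0.8  0.6] tz [-0.    -0.001 -1.   ] j [-0.01  0.38  1.36 -0.    1.4   0.09]
move [-1.000e-01  5.000e-01  1.541e+02] rot [ 0.04  0.07 -0.12]  rows>= 2.464955661032075 0.01371467882363641
[0.6079 0.1104]
```

View pics/w7.png

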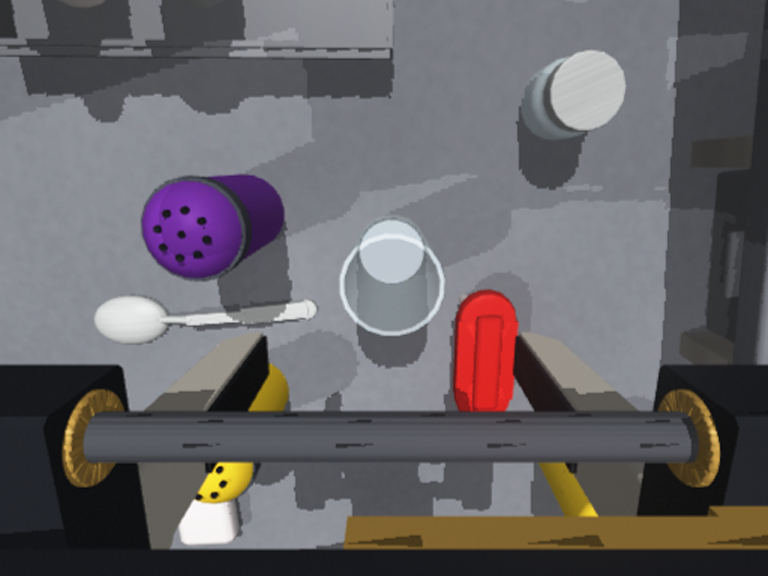

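Emit:
apply_moves(rows=[[[0, 0, 40, 0, 0, 0, -1], [0, 0, 80, 0, 0, 0, -1], [0, 0, 115, 0, 0, 0, -1], [0, 0, 140, 0, 0, 0, -1], [0, 0, 154, 0, 0, 0, -1], [0, 0, 155, 0, 0, 0, -1], [0, 0, 155, 0, 0, 0, -1], [0, 0, 155, 0, 0, 0, -1]]])

```text
t: 20.88
eef_pos: [0.608, 0.1068, 0.2524]
tcp_rot: [0.001, 0.741, 0.672, 0.001]
contact_force: [-0.4, 0.2, -0.2]
grip_width: 0.0929
```

Emit:
apply_moves(rows=[[[0, 0, 1, 0, 0, 0, 0.5], [0, 0, 1, 0, 0, 0, 1], [0, 0, 1, 0, 0, 0, 1], [0, 0, 1, 0, 0, 0, 1], [0, 0, 1, 0, 0, 0, 1], [0, 0, 1, 0, 0, 0, 1]]])

```text
t: 21.62
eef_pos: [0.6079, 0.1068, 0.2514]
tcp_rot: [0.001, 0.741, 0.672, 0.001]
contact_force: [-1.1, -0.1, 1.3]
grip_width: 0.0616
```

```bash
python3 - <<'E'
from h import *
st()
E
```

```text
t 21.62 grasp pt [0.6084 0.1065 0.0844] yaw -5.61 w 0.0616 F [-1.1 -0.1  1.3] tz [ 0.003 -0.001 -1.   ] j [-0.01  0.51  1.56 -0.    1.07  0.09]
```

Emit:
apply_moves(rows=[[[0, 0, -15, 0, 0, 0, 1], [0, 0, -50, 0, 0, 0, 1], [0, 0, -95, 0, 0, 0, 1], [0, 0, -140, 0, 0, 0, 1], [0, 0, -165, 0, 0, 0, 1], [0, 0, -175, 0, 0, 0, 1], [0, 0, -175, 0, 0, 0, 1]]])

```text
t: 22.5
eef_pos: [0.6073, 0.107, 0.4267]
tcp_rot: [0.002, 0.741, 0.672, 0.001]
contact_force: [0.3, 0.4, -2.9]
grip_width: 0.0618
```

```bash
python3 - <<'E'
from h import *
st(); goal(.574,.32,.26,55)
E
```

```text
t 22.5 grasp pt [0.6079 0.1068 0.2597] yaw -5.61 w 0.0618 F [ 0.3  0.4 -2.9] tz [ 0.003 -0.001 -1.   ] j [-0.01  0.37  1.33 -0.    1.44  0.09]
move [208.7 -54.   -0.7] rot [  0.15   0.16 -60.61]  rows>= 3.4496534527710043 5.664183975561228
```

Tumbler home: (0.6084, 0.1065, 0.0844, −5.61).

Emit:
apply_moves(rows=[[[20, -5, 0, 0, 0, -5, 1], [45, -12, 0, 0, 0, -13, 1], [75, -20, 0, 0, 0, -22, 1], [105, -28, 0, 0, 0, -31, 1], [140, -37, 0, 0, 0, -40, 1], [170, -45, 0, 0, 0, -49, 1], [195, -51, 0, 0, 0, -57, 1], [209, -54, 0, 0, 0, -61, 1], [209, -54, 0, 0, 0, -61, 1], [209, -54, 0, 0, 0, -61, 1]]])

```text
t: 23.75
eef_pos: [0.5741, 0.3197, 0.425]
tcp_rot: [0.001, 0.298, 0.955, -0.001]
contact_force: [-0.4, -0.8, -1.9]
grip_width: 0.0615
```

```bash
python3 - <<'E'
from h import *
st(); goal(.574,.32,.0884,55)
E
```

```text
t 23.75 grasp pt [0.5743 0.3193 0.258 ] yaw 55.3 w 0.0615 F [-0.4 -0.8 -1.9] tz [ 0.001 -0.002 -1.   ] j [ 0.34  0.44  1.22 -0.    1.48 -0.63]
move [  0.7   0.4 169.6] rot [-0.07  0.15  0.3 ]  rows>= 2.7141426282064947 0.032051137331503
```

Emit:
apply_moves(rows=[[[0, 0, 30, 0, 0, 0, 1], [0, 0, 75, 0, 0, 0, 1], [0, 0, 115, 0, 0, 0, 1], [0, 0, 140, 0, 0, 0, 1], [0, 0, 157, 0, 0, 0, 1], [0, 0, 164, 0, 0, 0, 1], [0, 0, 168, 0, 0, 0, 1], [0, 0, 169, 0, 0, 0, 1], [0, 0, 169, 0, 0, 0, 1]]])

```text
t: 24.88
eef_pos: [0.5745, 0.3195, 0.2569]
tcp_rot: [0.002, 0.298, 0.955, -0.001]
contact_force: [0.8, 0.2, -1.9]
grip_width: 0.0615
```

Emit:
apply_moves(rows=[[[0, 0, 1, 0, 0, 0, 1], [0, 0, 1.5, 0, 0, 0, 1], [0, 0, 1.5, 0, 0, 0, 1]]])

```text
t: 25.25
eef_pos: [0.5746, 0.3195, 0.2555]
tcp_rot: [0.002, 0.298, 0.955, -0.0]
contact_force: [0.1, 0.2, -1.3]
grip_width: 0.0618
```

```bash
python3 - <<'E'
from h import *
st()
E
```

```text
t 25.25 grasp pt [0.5751 0.3192 0.0885] yaw 55.31 w 0.0618 F [ 0.1  0.2 -1.3] tz [ 0.003 -0.002 -1.   ] j [ 0.34  0.57  1.44 -0.    1.13 -0.63]
```

T slot (0.5751, 0.3192, 0.0885, 55.31).

Emit:
apply_moves(rows=[[[0, 0, 0, 0, 0, 0, 0], [0, 0, 0, 0, 0, 0, -1], [0, 0, 0, 0, 0, 0, -1], [0, 0, 0, 0, 0, 0, -1], [0, 0, -20, 0, 0, 0, -1], [0, 0, -60, 0, 0, 0, -1], [0, 0, -110, 0, 0, 0, -1], [0, 0, -150, 0, 0, 0, -1], [0, 0, -160, 0, 0, 0, -1], [0, 0, -160, 0, 0, 0, -1]]])

```text
t: 26.5
eef_pos: [0.574, 0.3198, 0.4154]
tcp_rot: [0.002, 0.298, 0.955, -0.0]
contact_force: [-0.2, -0.2, -0.4]
grip_width: 0.0931
```

```bash
python3 - <<'E'
from h import *
st(); goal(.674,.017,.22,-5.5)
E
```

```text
t 26.5 grasp pt [0.5746 0.3195 0.2484] yaw 55.31 w 0.0931 F [-0.2 -0.2 -0.4] tz [ 0.003 -0.002 -1.   ] j [ 0.34  0.45  1.24 -0.    1.46 -0.63]
move [-254.4 -192.    29.3] rot [ 0.14  0.18 60.81]  rows>= 5.121793205786147 5.682919962892257
```

Emit:
apply_moves(rows=[[[-30, -23, 0, 0, 0, 7, -1], [-70, -53, 5, 0, 0, 16, -1], [-110, -83, 10, 0, 0, 26, -1], [-150, -113, 15, 0, 0, 36, -1], [-195, -147, 20, 0, 0, 46, -1], [-235, -177, 27, 0, 0, 55, -1], [-254, -192, 29, 0, 0, 61, -1], [-254, -192, 29, 0, 0, 61, -1], [-254, -192, 29, 0, 0, 61, -1]]])

```text
t: 27.62
eef_pos: [0.6733, 0.0181, 0.3858]
tcp_rot: [0.001, 0.741, 0.672, 0.0]
contact_force: [-0.9, 0.5, -0.5]
grip_width: 0.0926
```

```bash
python3 - <<'E'
from h import *
st(); c=cam("wrist"); save(c,"w8",None,1.5); goal(.674,.017,.034,-5.5)
np.set_printoptions(precision=4,suppress=True)
hsv=cv2.cvtColor(c["img"],cv2.COLOR_RGB2HSV)
m=(((hsv[...,0]<8)|(hsv[...,0]>172))&(hsv[...,1]>150)).astype(np.uint8)
k,l,a,ce=cv2.connectedComponentsWithStats(m); i=1+np.argmax(a[1:,4]); ys,xs=np.where(l==i); print(a[i])
for z in (.03,.04): print("brush wrist",z,cv2.minAreaRect(ray(c,np.c_[xs,ys],z).astype(np.float32)))
t=cam("top");save(t,"t8")
E
```

```text
t 27.62 grasp pt [0.6734 0.018  0.2188] yaw -5.57 w 0.0926 F [-0.9  0.5 -0.5] tz [ 0.001 -0.001 -1.   ] j [-0.14  0.49  1.23 -0.    1.41 -0.04]
move [ -1.3   0.6 185.4] rot [ 0.11  0.05 -0.04]  rows>= 2.96623090825537 0.011564927905571934
[ 239  123   45  102 3965]
brush wrist 0.03 ((0.6740047931671143, 0.016903888434171677), (0.11192931979894638, 0.04725106060504913), 84.7177734375)
brush wrist 0.04 ((0.6741764545440674, 0.019013572484254837), (0.10858805477619171, 0.04584052413702011), 84.71772766113281)
```

View pics/w8.png

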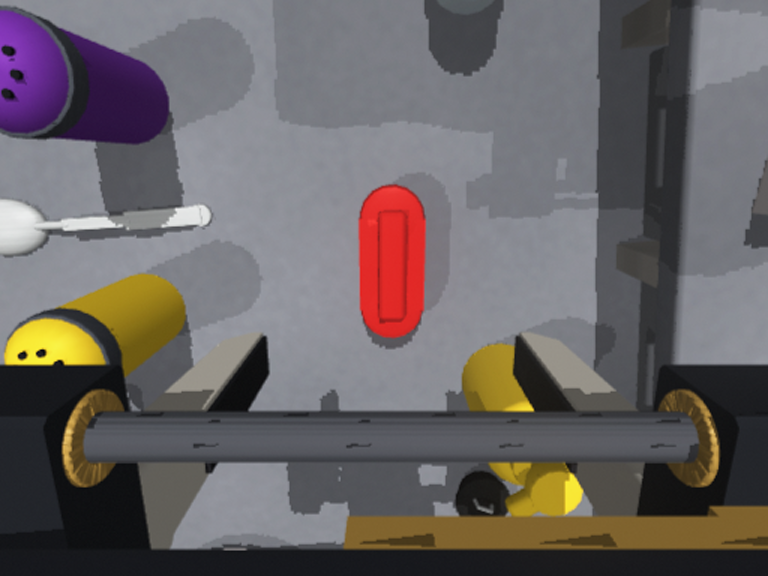

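View pics/t8.png

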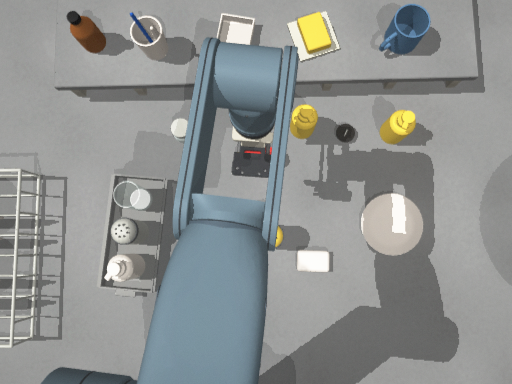

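Emit:
apply_moves(rows=[[[0, 0, 40, 0, 0, 0, -1], [0, 0, 85, 0, 0, 0, -1], [0, 0, 130, 0, 0, 0, -1], [0, 0, 160, 0, 0, 0, -1], [0, 0, 177, 0, 0, 0, -1], [0, 0, 183, 0, 0, 0, -1], [0, 0, 185, 0, 0, 0, -1], [0, 0, 185, 0, 0, 0, -1]]])

```text
t: 28.72
eef_pos: [0.6742, 0.0186, 0.2031]
tcp_rot: [0.002, 0.74, 0.672, 0.001]
contact_force: [-0.2, 1.1, 0.6]
grip_width: 0.0933
```

```bash
python3 - <<'E'
from h import *
st()
E
```

```text
t 28.73 grasp pt [0.675  0.0183 0.0361] yaw -5.52 w 0.0933 F [-0.2  1.1  0.6] tz [ 0.005 -0.002 -1.   ] j [-0.14  0.65  1.44 -0.    1.05 -0.04]
```

Emit:
apply_moves(rows=[[[0, 0, 3, 0, 0, 0, -1], [0, 0, 3, 0, 0, 0, 0.8], [0, 0, 3, 0, 0, 0, 1], [0, 0, 3, 0, 0, 0, 1], [0, 0, 3, 0, 0, 0, 1], [0, 0, 3, 0, 0, 0, 1], [0, 0, 3, 0, 0, 0, 1], [0, 0, 3, 0, 0, 0, 1]]])

```text
t: 29.72
eef_pos: [0.6742, 0.0185, 0.2]
tcp_rot: [0.002, 0.74, 0.672, 0.001]
contact_force: [-0.1, -1.1, -0.1]
grip_width: 0.0455
```

```bash
python3 - <<'E'
from h import *
st()
E
```

```text
t 29.73 grasp pt [0.675  0.0183 0.033 ] yaw -5.53 w 0.0455 F [-0.1 -1.1 -0.1] tz [ 0.004 -0.002 -1.   ] j [-0.14  0.65  1.44 -0.    1.04 -0.04]
```

Emit:
apply_moves(rows=[[[0, 0, -15, 0, 0, 0, 1], [0, 0, -50, 0, 0, 0, 1], [0, 0, -95, 0, 0, 0, 1], [0, 0, -140, 0, 0, 0, 1], [0, 0, -165, 0, 0, 0, 1], [0, 0, -175, 0, 0, 0, 1], [0, 0, -175, 0, 0, 0, 1]]])

```text
t: 30.6
eef_pos: [0.6733, 0.0189, 0.3755]
tcp_rot: [0.002, 0.74, 0.672, 0.001]
contact_force: [0.2, 0.2, -1.3]
grip_width: 0.0458
```

```bash
python3 - <<'E'
from h import *
st(); goal(.499,-.312,.208,-5.5)
E
```

```text
t 30.6 grasp pt [0.6742 0.0186 0.2085] yaw -5.52 w 0.0458 F [ 0.2  0.2 -1.3] tz [ 0.005 -0.002 -1.   ] j [-0.14  0.5   1.25 -0.    1.39 -0.04]
move [-3.461e+02 -1.417e+02  1.000e-01] rot [ 0.32  0.06 -0.02]  rows>= 5.9838108524992295 0.03026608803363246
```

Emit:
apply_moves(rows=[[[-30, -12, 0, 0, 0, 0, 1], [-75, -31, 0, 0, 0, 0, 1], [-125, -51, 0, 0.2, 0, 0, 1], [-175, -72, 0, 0.3, 0, 0, 1], [-225, -92, 0, 0.3, 0, 0, 1], [-275, -113, 0, 0.3, 0, 0, 1], [-320, -131, 0, 0.3, 0, 0, 1], [-346, -142, 0, 0.3, 0, 0, 1], [-346, -142, 0, 0.3, 0, 0, 1], [-346, -142, 0, 0.3, 0, 0, 1]]])

```text
t: 31.85
eef_pos: [0.4987, -0.3112, 0.374]
tcp_rot: [-0.001, 0.74, 0.672, -0.0]
contact_force: [-0.0, 0.1, -0.1]
grip_width: 0.0458
```

```bash
python3 - <<'E'
from h import *
np.set_printoptions(precision=4,suppress=True)
st(); c=cam("wrist"); save(c,"w9",None,1.5); 
t=cam("top");save(t,"t9",(300,150,480,290),4); s=cam("scene");save(s,"s9")
E
```

```text
t 31.85 grasp pt [ 0.4985 -0.3111  0.207 ] yaw -5.53 w 0.0458 F [-0.   0.1 -0.1] tz [-0.001  0.001 -1.   ] j [-0.75  0.35  1.49 -0.    1.31 -0.65]
```

View pics/w9.png

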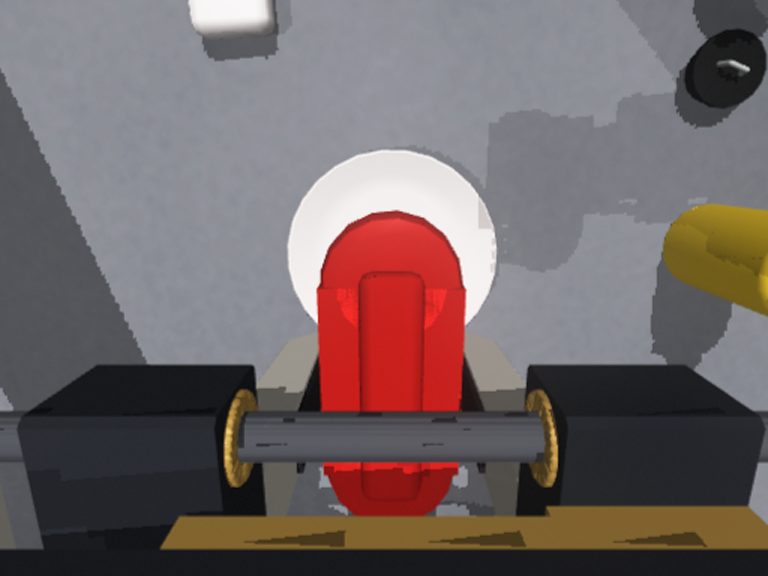

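View pics/t9.png

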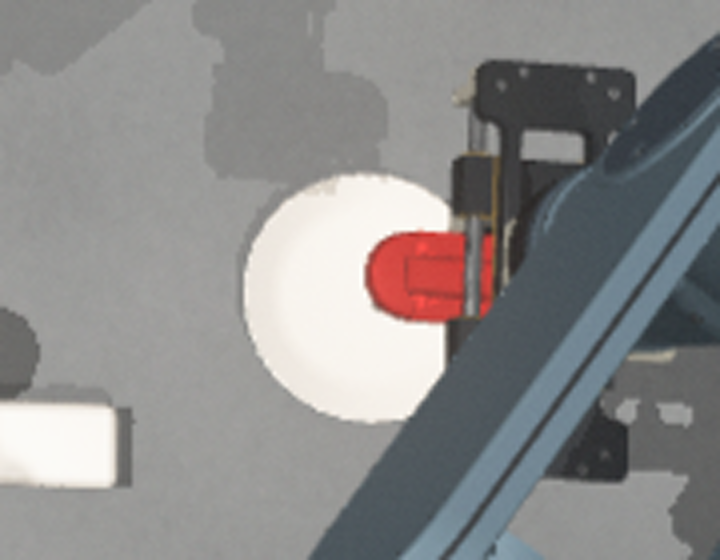

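```bash
cat > sau.py <<'E'
from h import *
from scipy.optimize import least_squares
np.set_printoptions(precision=4,suppress=True)
def fit(c,box):
    x0,y0,x1,y1=box; im=c["img"].astype(int)
    m=np.zeros(im.shape[:2],np.uint8); m[y0:y1,x0:x1]=(im.min(2)>185)[y0:y1,x0:x1]
    k,l,a,ce=cv2.connectedComponentsWithStats(m); i=1+np.argmax(a[1:,4])
    cs,_=cv2.findContours((l==i).astype(np.uint8),cv2.RETR_EXTERNAL,cv2.CHAIN_APPROX_NONE)
    p=cv2.convexHull(max(cs,key=cv2.contourArea))[:,0]
    p=p[(p[:,0]>x0+1)&(p[:,0]<x1-2)&(p[:,1]>y0+1)&(p[:,1]<y1-2)]
    P=ray(c,p,.014)
    for _ in range(3):
        q=least_squares(lambda q:np.hypot(P[:,0]-q[0],P[:,1]-q[1])-.077,P.mean(0),loss="soft_l1",f_scale=.001).x
    res=np.hypot(P[:,0]-q[0],P[:,1]-q[1])-.077
    print(len(P),q,"rms",res.std(),"mean",res.mean())
fit(cam("wrist"),(170,85,345,205))
fit(cam("top"),(355,185,410,260))
fit(cam("scene"),(95,245,185,320))
E
python3 sau.py
```

```text
34 [ 0.4989 -0.3092] rms 0.0004022335405804041 mean -0.0003481188768191681
25 [ 0.4992 -0.3105] rms 0.0008338928690999631 mean -0.0005811424453593044
34 [ 0.4988 -0.3088] rms 0.0009859636361971584 mean -0.001949899430945748
```

```bash
python3 - <<'E'
from h import *
st(); goal(.499,-.3095,.038,-5.5)
E
```

```text
t 32.15 grasp pt [ 0.4992 -0.3112  0.2082] yaw -5.44 w 0.0457 F [-0.6 -0.  -0.5] tz [ 0.    -0.001 -1.   ] j [-0.75  0.35  1.49 -0.    1.31 -0.65]
move [  1.7  -0.3 170.1] rot [0.02 0.06 0.06]  rows>= 2.7225184887324554 0.007980121458225312
```

Emit:
apply_moves(rows=[[[2, 0, 30, 0, 0, 0, 1], [2, 0, 75, 0, 0, 0, 1], [2, 0, 115, 0, 0, 0, 1], [2, 0, 142, 0, 0, 0, 1], [2, 0, 157, 0, 0, 0, 1], [2, 0, 164, 0, 0, 0, 1], [2, 0, 168, 0, 0, 0, 1], [2, 0, 169, 0, 0, 0, 1], [2, 0, 169, 0, 0, 0, 1]]])

```text
t: 33.28
eef_pos: [0.4996, -0.3094, 0.2069]
tcp_rot: [0.001, 0.74, 0.673, -0.0]
contact_force: [0.5, -0.2, -1.8]
grip_width: 0.0457
```

```bash
python3 - <<'E'
from h import *
st(); goal(.499,-.3095,.038,-5.5)
E
```

```text
t 33.27 grasp pt [ 0.4997 -0.3097  0.0399] yaw -5.44 w 0.0457 F [ 0.5 -0.2 -1.8] tz [ 0.001 -0.002 -1.   ] j [-0.74  0.52  1.67 -0.    0.95 -0.65]
move [-0.2 -0.5  1.9] rot [0.08 0.1  0.06]  rows>= 0.03116220531836433 0.013244514305960324
```

Emit:
apply_moves(rows=[[[0, 0, 1, 0, 0, 0, 1], [0, 0, 2, 0, 0, 0, 1], [0, 0, 2, 0, 0, 0, 1]]])

```text
t: 33.65
eef_pos: [0.4996, -0.3095, 0.205]
tcp_rot: [0.001, 0.74, 0.673, -0.0]
contact_force: [0.1, -0.2, -0.2]
grip_width: 0.0459
```

```bash
python3 - <<'E'
from h import *
st()
E
```

```text
t 33.65 grasp pt [ 0.4999 -0.3099  0.038 ] yaw -5.44 w 0.0459 F [ 0.1 -0.2 -0.2] tz [ 0.002 -0.002 -1.   ] j [-0.74  0.52  1.67 -0.    0.94 -0.65]
```

Emit:
apply_moves(rows=[[[0, 0, 0, 0, 0, 0, 0.3], [0, 0, 0, 0, 0, 0, -0.3], [0, 0, 0, 0, 0, 0, -1], [0, 0, 0, 0, 0, 0, -1], [0, 0, -20, 0, 0, 0, -1], [0, 0, -60, 0, 0, 0, -1], [0, 0, -110, 0, 0, 0, -1], [0, 0, -160, 0, 0, 0, -1], [0, 0, -200, 0, 0, 0, -1], [0, 0, -200, 0, 0, 0, -1]]])

```text
t: 34.9
eef_pos: [0.4999, -0.3094, 0.4092]
tcp_rot: [0.005, 0.74, 0.673, 0.0]
contact_force: [-0.9, 0.1, -0.1]
grip_width: 0.0931
```

```bash
python3 - <<'E'
from h import *
np.set_printoptions(precision=4,suppress=True)
st(); c=cam("wrist"); save(c,"w10",None,1.5)
hsv=cv2.cvtColor(c["img"],cv2.COLOR_RGB2HSV)
m=(((hsv[...,0]<8)|(hsv[...,0]>172))&(hsv[...,1]>150)).astype(np.uint8)
k,l,a,ce=cv2.connectedComponentsWithStats(m); i=1+np.argmax(a[1:,4]); ys,xs=np.where(l==i); print(a[i])
for z in (.035,.045): print("brush wrist",z,cv2.minAreaRect(ray(c,np.c_[xs,ys],z).astype(np.float32)))
goal(.5746,.3195,.26,55.31)
E
```

```text
t 34.9 grasp pt [ 0.5011 -0.3107  0.2422] yaw -5.44 w 0.0931 F [-0.9  0.1 -0.1] tz [ 0.007 -0.008 -1.   ] j [-0.74  0.32  1.44 -0.    1.37 -0.65]
[ 237  121   42   97 3513]
brush wrist 0.035 ((0.49930402636528015, -0.31124982237815857), (0.1115143895149231, 0.046083349734544754), 84.73692321777344)
brush wrist 0.045 ((0.4995031952857971, -0.30923378467559814), (0.1083550900220871, 0.04477773979306221), 84.73689270019531)
move [632.8  15.3 -23. ] rot [  0.11   0.36 -60.75]  rows>= 10.134765391844795 5.677759431832249
```

View pics/w10.png

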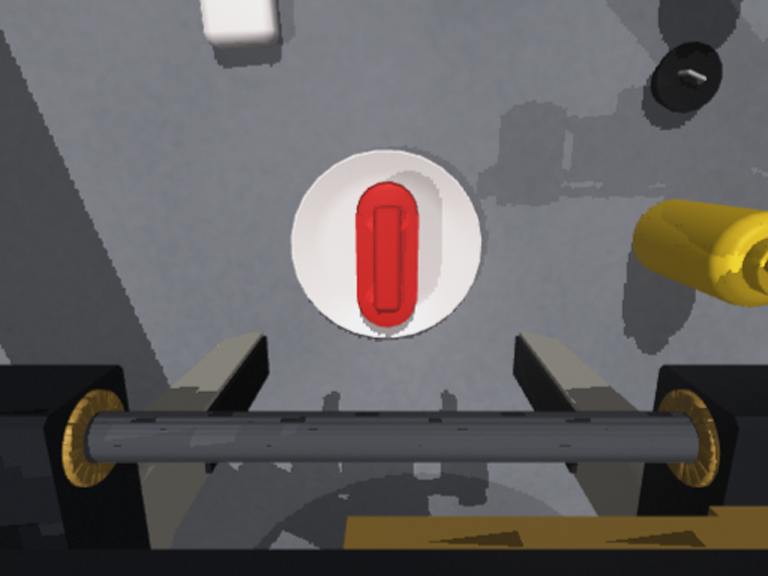

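Emit:
apply_moves(rows=[[[40, 1, -3, 0, 0, -4, -1], [95, 2, -6, 0, 0, -9, -1], [155, 4, -10, 0, 0, -15, -1], [215, 5, -14, 0, 0, -21, -1], [275, 7, -18, 0, 0, -27, -1], [335, 8, -20, 0, 0, -33, -1], [395, 10, -23, 0, 0, -39, -1], [455, 11, -23, 0, 0, -45, -1], [515, 13, -23, 0, 0, -50, -1], [570, 14, -23, 0, 0, -56, -1]]])

```text
t: 36.2
eef_pos: [0.567, 0.2592, 0.425]
tcp_rot: [0.001, 0.336, 0.942, -0.003]
contact_force: [0.3, -0.3, -0.1]
grip_width: 0.0932
```

```bash
python3 - <<'E'
from h import *
st(); goal(.5751,.3192,.245,55.31)
E
```

```text
t 36.2 grasp pt [0.5672 0.2583 0.258 ] yaw 50.77 w 0.0932 F [ 0.3 -0.3 -0.1] tz [ 0.001 -0.006 -1.   ] j [ 0.25  0.38  1.31 -0.01  1.45 -0.63]
move [31.7 51.6 12.6] rot [-0.23  0.23 -4.54]  rows>= 0.9907189556040659 0.4251378775134407
```

Emit:
apply_moves(rows=[[[20, 32, 8, 0, 0, -3, -1], [31, 51, 13, -0.2, 0.2, -4.5, -1], [31, 51, 13, -0.2, 0.2, -4.5, -1], [31, 51, 13, -0.2, 0.2, -4.5, -1]]])

```text
t: 36.7
eef_pos: [0.5755, 0.3169, 0.4114]
tcp_rot: [0.0, 0.299, 0.954, -0.001]
contact_force: [0.6, -0.1, -0.5]
grip_width: 0.0931
```

```bash
python3 - <<'E'
from h import *
st(); goal(.5751,.3192,.0885,55.31); c=cam("wrist"); save(c,"w11",None,1.5)
E
```

```text
t 36.7 grasp pt [0.5754 0.3166 0.2444] yaw 55.17 w 0.0931 F [ 0.6 -0.1 -0.5] tz [-0.    -0.002 -1.   ] j [ 0.33  0.45  1.24 -0.    1.45 -0.63]
move [  1.8   1.9 155.9] rot [-0.09  0.04 -0.14]  rows>= 2.495267554317032 0.015963022755462745
```

View pics/w11.png

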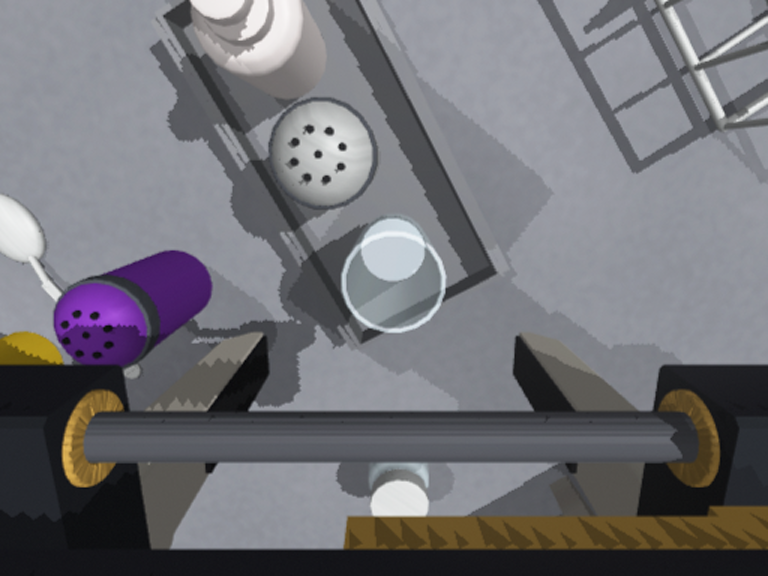

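Emit:
apply_moves(rows=[[[1, 1, 40, 0, 0, 0, -1], [2, 2, 80, 0, 0, 0, -1], [2, 2, 115, 0, 0, 0, -1], [2, 2, 140, 0, 0, 0, -1], [2, 2, 154, 0, 0, 0, -1], [2, 2, 157, 0, 0, 0, -1], [2, 2, 157, 0, 0, 0, -1], [2, 2, 157, 0, 0, 0, -1]]])

```text
t: 37.75
eef_pos: [0.5755, 0.3193, 0.2562]
tcp_rot: [0.001, 0.3, 0.954, 0.0]
contact_force: [-0.1, 0.1, 0.5]
grip_width: 0.093
```

```bash
python3 - <<'E'
from h import *
st(); goal(.5751,.3192,.0885,55.31)
E
```

```text
t 37.75 grasp pt [0.576  0.3193 0.0892] yaw 55.14 w 0.093 F [-0.1  0.1  0.5] tz [ 0.002 -0.001 -1.   ] j [ 0.34  0.57  1.44 -0.    1.13 -0.62]
move [ 0.3 -0.4  0.7] rot [ 0.06  0.13 -0.17]  rows>= 0.014097556035010618 0.020654003349980563
```

Emit:
apply_moves(rows=[[[0, 0, 1, 0, 0, 0, 0.5], [0, 0, 1, 0, 0, 0, 1], [0, 0, 1, 0, 0, 0, 1], [0, 0, 1, 0, 0, 0, 1], [0, 0, 1, 0, 0, 0, 1], [0, 0, 1, 0, 0, 0, 1]]])

```text
t: 38.5
eef_pos: [0.5755, 0.3193, 0.2553]
tcp_rot: [0.001, 0.299, 0.954, -0.0]
contact_force: [-0.9, -0.4, 1.0]
grip_width: 0.0617
```

```bash
python3 - <<'E'
from h import *
st()
E
```

```text
t 38.5 grasp pt [0.5759 0.3192 0.0883] yaw 55.15 w 0.0617 F [-0.9 -0.4  1. ] tz [ 0.002 -0.001 -1.   ] j [ 0.34  0.57  1.44 -0.    1.13 -0.62]
```

Emit:
apply_moves(rows=[[[0, 0, -15, 0, 0, 0, 1], [0, 0, -50, 0, 0, 0, 1], [0, 0, -95, 0, 0, 0, 1], [0, 0, -140, 0, 0, 0, 1], [0, 0, -165, 0, 0, 0, 1], [0, 0, -172, 0, 0, 0, 1], [0, 0, -172, 0, 0, 0, 1]]])

```text
t: 39.38
eef_pos: [0.5749, 0.3194, 0.4271]
tcp_rot: [0.001, 0.299, 0.954, -0.0]
contact_force: [-0.4, -0.9, -2.4]
grip_width: 0.0617
```

```bash
python3 - <<'E'
from h import *
st(); goal(.6082,.1065,.26,-5.61)
E
```

```text
t 39.38 grasp pt [0.5753 0.3193 0.2601] yaw 55.15 w 0.0617 F [-0.4 -0.9 -2.4] tz [ 0.002 -0.001 -1.   ] j [ 0.34  0.44  1.21 -0.    1.48 -0.62]
move [-149.  -155.7    0.3] rot [ 0.1   0.09 60.76]  rows>= 3.447453427109705 5.678104904790471
```

Emit:
apply_moves(rows=[[[-12, -13, 0, 0, 0, 5, 1], [-32, -34, 0, 0, 0, 13, 1], [-54, -57, 0, 0, 0, 22, 1], [-76, -80, 0, 0, 0, 31, 1], [-98, -103, 0, 0, 0, 40, 1], [-120, -126, 0, 0, 0, 49, 1], [-140, -147, 0, 0, 0, 57, 1], [-149, -156, 0, 0, 0, 60.8, 1], [-149, -156, 0, 0, 0, 60.8, 1], [-149, -156, 0, 0, 0, 60.8, 1]]])

```text
t: 40.62
eef_pos: [0.6079, 0.1067, 0.4262]
tcp_rot: [0.0, 0.741, 0.672, -0.0]
contact_force: [0.1, 0.6, -1.9]
grip_width: 0.0616
```

```bash
python3 - <<'E'
from h import *
st(); goal(.6082,.1065,.0843,-5.61)
E
```

```text
t 40.62 grasp pt [0.6079 0.1067 0.2592] yaw -5.57 w 0.0616 F [ 0.1  0.6 -1.9] tz [ 0. -0. -1.] j [-0.01  0.37  1.33 -0.    1.44  0.09]
move [-1.000e-01  3.000e-01  1.749e+02] rot [0.   0.02 0.04]  rows>= 2.79804837006358 0.004326739853777834
```

Emit:
apply_moves(rows=[[[0, 0, 30, 0, 0, 0, 1], [0, 0, 75, 0, 0, 0, 1], [0, 0, 115, 0, 0, 0, 1], [0, 0, 143, 0, 0, 0, 1], [0, 0, 160, 0, 0, 0, 1], [0, 0, 168, 0, 0, 0, 1], [0, 0, 172, 0, 0, 0, 1], [0, 0, 174, 0, 0, 0, 1], [0, 0, 174, 0, 0, 0, 1]]])

```text
t: 41.75
eef_pos: [0.6081, 0.1066, 0.2529]
tcp_rot: [0.001, 0.741, 0.672, 0.0]
contact_force: [0.2, -0.0, -2.1]
grip_width: 0.0617
```

```bash
python3 - <<'E'
from h import *
st(); goal(.6082,.1065,.0843,-5.61)
E
```

```text
t 41.75 grasp pt [0.6083 0.1066 0.0859] yaw -5.57 w 0.0617 F [ 0.2 -0.  -2.1] tz [ 0.001 -0.    -1.   ] j [-0.01  0.51  1.55 -0.    1.08  0.09]
move [-0.1  0.1  1.6] rot [0.08 0.01 0.04]  rows>= 0.02593083315485752 0.00812941380756129
```

Emit:
apply_moves(rows=[[[0, 0, 1, 0, 0, 0, 1], [0, 0, 1.7, 0, 0, 0, 1], [0, 0, 1.7, 0, 0, 0, 1]]])

```text
t: 42.12
eef_pos: [0.6081, 0.1066, 0.2513]
tcp_rot: [0.001, 0.741, 0.672, 0.0]
contact_force: [0.4, -0.5, -2.0]
grip_width: 0.0618
```

Emit:
apply_moves(rows=[[[0, 0, 0, 0, 0, 0, 0], [0, 0, 0, 0, 0, 0, -1], [0, 0, 0, 0, 0, 0, -1], [0, 0, 0, 0, 0, 0, -1], [0, 0, -20, 0, 0, 0, -1], [0, 0, -60, 0, 0, 0, -1], [0, 0, -110, 0, 0, 0, -1], [0, 0, -150, 0, 0, 0, -1], [0, 0, -160, 0, 0, 0, -1], [0, 0, -160, 0, 0, 0, -1]]])

```text
t: 43.38
eef_pos: [0.6078, 0.1066, 0.4112]
tcp_rot: [0.001, 0.741, 0.672, 0.001]
contact_force: [-0.2, 0.2, -0.3]
grip_width: 0.0928
```

```bash
python3 - <<'E'
from h import *
st(); goal(.4926,.3273,.245,55.23); c=cam("wrist"); save(c,"w12",None,1.5)
E
```

```text
t 43.38 grasp pt [0.6081 0.1066 0.2442] yaw -5.57 w 0.0928 F [-0.2  0.2 -0.3] tz [ 0.002 -0.    -1.   ] j [-0.01  0.38  1.36 -0.    1.41  0.09]
move [ 208.4 -136.    -1.1] rot [ 9.00e-02  6.00e-02 -6.08e+01]  rows>= 3.982477829260846 5.682210507366401
```

View pics/w12.png

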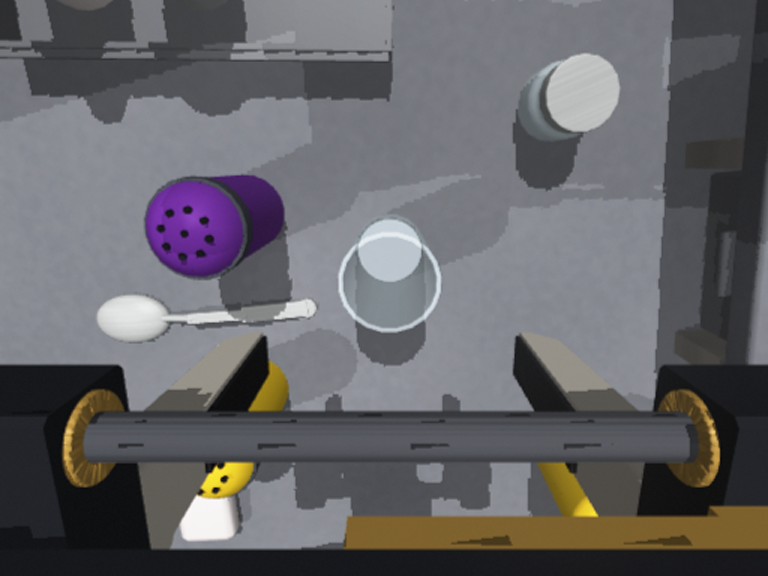

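Emit:
apply_moves(rows=[[[20, -13, 0, 0, 0, -6, -1], [55, -36, 0, 0, 0, -16, -1], [90, -59, 0, 0, 0, -26, -1], [125, -82, 0, 0, 0, -36, -1], [160, -104, 0, 0, 0, -46, -1], [190, -124, -1, 0, 0, -55, -1], [208, -136, -1, 0, 0, -60.8, -1], [208, -136, -1, 0, 0, -60.8, -1], [208, -136, -1, 0, 0, -60.8, -1]]])

```text
t: 44.55
eef_pos: [0.4926, 0.3263, 0.4095]
tcp_rot: [-0.001, 0.3, 0.954, -0.001]
contact_force: [-0.5, -0.9, 0.1]
grip_width: 0.0931
```

```bash
python3 - <<'E'
from h import *
st(); goal(.4926,.3273,.0895,55.23)
E
```

```text
t 44.55 grasp pt [0.4922 0.326  0.2425] yaw 55.11 w 0.0931 F [-0.5 -0.9  0.1] tz [-0.002 -0.002 -1.   ] j [ 0.4   0.33  1.42 -0.    1.39 -0.57]
move [  0.5   1.3 153. ] rot [-0.16 -0.06 -0.12]  rows>= 2.448314314001933 0.019348145979768427
```

Emit:
apply_moves(rows=[[[0, 1, 40, 0, 0, 0, -1], [0, 1, 80, 0, 0, 0, -1], [0, 1, 115, 0, 0, 0, -1], [0, 1, 140, 0, 0, 0, -1], [0, 1, 152, 0, 0, 0, -1], [0, 1, 154, 0, 0, 0, -1], [0, 1, 154, 0, 0, 0, -1], [0, 1, 154, 0, 0, 0, -1]]])

```text
t: 45.55
eef_pos: [0.4933, 0.3269, 0.2567]
tcp_rot: [-0.0, 0.3, 0.954, -0.0]
contact_force: [0.4, 0.4, -0.2]
grip_width: 0.0929
```

```bash
python3 - <<'E'
from h import *
st(); goal(.4926,.3273,.0895,55.23)
E
```

```text
t 45.55 grasp pt [0.4932 0.3268 0.0897] yaw 55.1 w 0.0929 F [ 0.4  0.4 -0.2] tz [-0.    -0.001 -1.   ] j [ 0.4   0.47  1.62 -0.    1.06 -0.56]
move [ 0.8 -0.1  0.2] rot [-0.05  0.01 -0.13]  rows>= 0.012491144007632406 0.013244964996311545
```

Emit:
apply_moves(rows=[[[0.8, 0, 0, 0, 0, 0, -1], [0.8, 0, 0, 0, 0, 0, 0.5], [0.8, 0, 0, 0, 0, 0, 1], [0.8, 0, 0, 0, 0, 0, 1], [0.8, 0, 0, 0, 0, 0, 1], [0.8, 0, 0, 0, 0, 0, 1], [0.8, 0, 0, 0, 0, 0, 1]]])

```text
t: 46.42
eef_pos: [0.4926, 0.3274, 0.2566]
tcp_rot: [-0.0, 0.3, 0.954, -0.001]
contact_force: [0.3, -0.5, 0.7]
grip_width: 0.0599
```

```bash
python3 - <<'E'
from h import *
st()
E
```

```text
t 46.42 grasp pt [0.4925 0.3272 0.0896] yaw 55.1 w 0.0599 F [ 0.3 -0.5  0.7] tz [-0.001 -0.001 -1.   ] j [ 0.4   0.47  1.62 -0.    1.06 -0.56]
```

Emit:
apply_moves(rows=[[[0, 0, -15, 0, 0, 0, 1], [0, 0, -50, 0, 0, 0, 1], [0, 0, -95, 0, 0, 0, 1], [0, 0, -140, 0, 0, 0, 1], [0, 0, -165, 0, 0, 0, 1], [0, 0, -172, 0, 0, 0, 1], [0, 0, -172, 0, 0, 0, 1]]])

```text
t: 47.3
eef_pos: [0.4925, 0.3274, 0.4285]
tcp_rot: [-0.0, 0.3, 0.954, -0.001]
contact_force: [1.0, 0.2, -1.8]
grip_width: 0.0596
```

```bash
python3 - <<'E'
from h import *
st(); goal(.6007,.0247,.26,-5.68)
E
```

```text
t 47.3 grasp pt [0.4924 0.3273 0.2615] yaw 55.1 w 0.0596 F [ 1.   0.2 -1.8] tz [-0.001 -0.001 -1.   ] j [ 0.4   0.32  1.39 -0.    1.43 -0.56]
move [-262.  -186.4    1.7] rot [-7.000e-02  4.000e-02  6.078e+01]  rows>= 5.1440961045066285 5.680285111845055
```

Emit:
apply_moves(rows=[[[-22, -16, 0, 0, 0, 5, 1], [-58, -41, 0, 0, 0, 13, 1], [-98, -70, 0, 0, 0, 22, 1], [-138, -98, 0, 0, 0, 31, 1], [-178, -127, 0, 0, 0, 40, 1], [-218, -155, 0, 0, 0, 49, 1], [-248, -176, 0, 0, 0, 57, 1], [-262, -186, 1, 0, 0, 60.8, 1], [-262, -186, 1, 0, 0, 60.8, 1], [-262, -186, 1, 0, 0, 60.8, 1]]])

```text
t: 48.55
eef_pos: [0.6006, 0.0257, 0.4266]
tcp_rot: [-0.001, 0.741, 0.672, -0.001]
contact_force: [-0.1, 0.4, -1.9]
grip_width: 0.0594
```

```bash
python3 - <<'E'
from h import *
st(); goal(.6007,.0247,.0855,-5.68)
E
```

```text
t 48.55 grasp pt [0.6001 0.0256 0.2596] yaw -5.61 w 0.0594 F [-0.1  0.4 -1.9] tz [-0.003 -0.    -1.   ] j [-0.14  0.34  1.37 -0.    1.44 -0.04]
move [ -0.9   0.7 174.1] rot [-0.17  0.02  0.07]  rows>= 2.785708069406987 0.017426390301018266
```

Emit:
apply_moves(rows=[[[-1, 0, 30, 0, 0, 0, 1], [-1, 0, 75, 0, 0, 0, 1], [-1, 0, 115, 0, 0, 0, 1], [-1, 0, 143, 0, 0, 0, 1], [-1, 0, 160, 0, 0, 0, 1], [-1, 0, 168, 0, 0, 0, 1], [-1, 0, 172, 0, 0, 0, 1], [-1, 0, 173, 0, 0, 0, 1], [-1, 0, 173, 0, 0, 0, 1]]])

```text
t: 49.68
eef_pos: [0.6003, 0.0245, 0.2544]
tcp_rot: [-0.0, 0.741, 0.672, -0.001]
contact_force: [0.2, 0.3, -3.1]
grip_width: 0.06
```

```bash
python3 - <<'E'
from h import *
st(); goal(.6007,.0247,.0855,-5.68)
E
```

```text
t 49.67 grasp pt [0.6    0.0245 0.0874] yaw -5.61 w 0.06 F [ 0.2  0.3 -3.1] tz [-0.002 -0.    -1.   ] j [-0.14  0.48  1.6  -0.    1.06 -0.05]
move [0.2 0.4 1.9] rot [-0.09  0.03  0.07]  rows>= 0.03157737779015415 0.010569557535357817
```

Emit:
apply_moves(rows=[[[0, 0.5, 1, 0, 0, 0, 1], [0, 0.5, 2, 0, 0, 0, 1], [0, 0.5, 2, 0, 0, 0, 1]]])

```text
t: 50.05
eef_pos: [0.6009, 0.0244, 0.2526]
tcp_rot: [-0.0, 0.741, 0.672, -0.001]
contact_force: [-0.2, -1.0, -1.0]
grip_width: 0.06
```

Emit:
apply_moves(rows=[[[0, 0, 0, 0, 0, 0, 0], [0, 0, 0, 0, 0, 0, -1], [0, 0, 0, 0, 0, 0, -1], [0, 0, 0, 0, 0, 0, -1], [0, 0, -20, 0, 0, 0, -1], [0, 0, -60, 0, 0, 0, -1], [0, 0, -110, 0, 0, 0, -1], [0, 0, -150, 0, 0, 0, -1], [0, 0, -170, 0, 0, 0, -1], [0, 0, -170, 0, 0, 0, -1]]])

```text
t: 51.3
eef_pos: [0.6013, 0.0245, 0.4246]
tcp_rot: [0.001, 0.741, 0.672, 0.001]
contact_force: [0.2, -0.4, -1.5]
grip_width: 0.0931
```

```bash
python3 - <<'E'
from h import *
st(); goal(.4109,.3351,.26,55.19); c=cam("wrist"); save(c,"w13")
E
```

```text
t 51.3 grasp pt [0.6018 0.0243 0.2576] yaw -5.61 w 0.0931 F [ 0.2 -0.4 -1.5] tz [ 0.003 -0.001 -1.   ] j [-0.14  0.34  1.37 -0.    1.42 -0.05]
move [ 290.5 -219.8   -3.3] rot [  0.15   0.14 -60.8 ]  rows>= 5.828929949308909 5.682350524160453
```

View pics/w13.png

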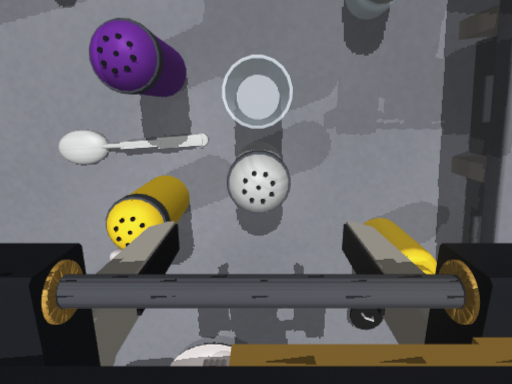

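Shaker (259,182) and tumbler (258,92) stand upright in line. Now the dispenser.

Emit:
apply_moves(rows=[[[28, -21, 0, 0, 0, -6, -1], [75, -57, 0, 0, 0, -16, -1], [125, -95, 0, 0, 0, -26, -1], [172, -130, 0, 0, 0, -36, -1], [220, -166, 0, 0, 0, -46, -1], [265, -200, -2, 0, 0, -55, -1], [290, -220, -3, 0, 0, -60.8, -1], [290, -220, -3, 0, 0, -60.8, -1], [290, -220, -3, 0, 0, -60.8, -1]]])

```text
t: 52.48
eef_pos: [0.4106, 0.3342, 0.4244]
tcp_rot: [-0.0, 0.3, 0.954, -0.001]
contact_force: [-0.1, 0.7, 0.4]
grip_width: 0.0929
```

```bash
python3 - <<'E'
from h import *
st(); goal(.4109,.3351,.0921,55.19)
E
```

```text
t 52.48 grasp pt [0.4104 0.3339 0.2574] yaw 55.12 w 0.0929 F [-0.1  0.7  0.4] tz [-0.001 -0.002 -1.   ] j [ 0.47  0.21  1.55 -0.    1.38 -0.49]
move [  0.3   1.3 165.3] rot [-0.14  0.01 -0.07]  rows>= 2.645338349905311 0.014654277221362895
```

Emit:
apply_moves(rows=[[[0, 1, 40, 0, 0, 0, -1], [0, 1, 85, 0, 0, 0, -1], [0, 1, 125, 0, 0, 0, -1], [0, 1, 152, 0, 0, 0, -1], [0, 1, 164, 0, 0, 0, -1], [0, 1, 166, 0, 0, 0, -1], [0, 1, 166, 0, 0, 0, -1], [0, 1, 166, 0, 0, 0, -1]]])

```text
t: 53.48
eef_pos: [0.4114, 0.3348, 0.2596]
tcp_rot: [0.0, 0.3, 0.954, -0.0]
contact_force: [-0.4, -0.5, 0.5]
grip_width: 0.0927
```

```bash
python3 - <<'E'
from h import *
st(); goal(.4109,.3351,.0921,55.19)
E
```

```text
t 53.48 grasp pt [0.4115 0.3347 0.0926] yaw 55.11 w 0.0927 F [-0.4 -0.5  0.5] tz [ 0.001 -0.001 -1.   ] j [ 0.47  0.37  1.77 -0.    1.   -0.49]
move [ 0.6 -0.1  0.5] rot [-0.03  0.07 -0.08]  rows>= 0.011982486549410889 0.01006129545267821
```

Emit:
apply_moves(rows=[[[0.6, 0, 0.5, 0, 0, 0, -1], [0.6, 0, 0.5, 0, 0, 0, 0.5], [0.6, 0, 0.5, 0, 0, 0, 1], [0.6, 0, 0.5, 0, 0, 0, 1], [0.6, 0, 0.5, 0, 0, 0, 1], [0.6, 0, 0.5, 0, 0, 0, 1], [0.6, 0, 0.5, 0, 0, 0, 1]]])

```text
t: 54.35
eef_pos: [0.4109, 0.3352, 0.259]
tcp_rot: [0.0, 0.3, 0.954, -0.0]
contact_force: [0.1, -1.0, 0.4]
grip_width: 0.061
```

```bash
python3 - <<'E'
from h import *
st()
E
```

```text
t 54.35 grasp pt [0.411 0.335 0.092] yaw 55.11 w 0.061 F [ 0.1 -1.   0.4] tz [ 0.001 -0.001 -1.   ] j [ 0.47  0.37  1.77 -0.    1.   -0.49]
```

Emit:
apply_moves(rows=[[[0, 0, -15, 0, 0, 0, 1], [0, 0, -50, 0, 0, 0, 1], [0, 0, -95, 0, 0, 0, 1], [0, 0, -140, 0, 0, 0, 1], [0, 0, -165, 0, 0, 0, 1], [0, 0, -172, 0, 0, 0, 1], [0, 0, -172, 0, 0, 0, 1]]])

```text
t: 55.22
eef_pos: [0.4106, 0.3353, 0.4311]
tcp_rot: [0.001, 0.3, 0.954, -0.0]
contact_force: [0.5, 0.5, -2.8]
grip_width: 0.0614
```

```bash
python3 - <<'E'
from h import *
st(); goal(.5920,-.0589,.263,-4.84)
E
```

```text
t 55.23 grasp pt [0.4107 0.3351 0.2641] yaw 55.11 w 0.0614 F [ 0.5  0.5 -2.8] tz [ 0.001 -0.001 -1.   ] j [ 0.47  0.21  1.54 -0.    1.4  -0.49]
move [-374.2 -219.6    1.6] rot [2.000e-02 8.000e-02 5.995e+01]  rows>= 6.94235694455418 5.60298823153136
```

Emit:
apply_moves(rows=[[[-30, -18, 0, 0, 0, 4, 1], [-80, -47, 0, 0, 0, 12, 1], [-130, -76, 0, 0, 0, 20, 1], [-180, -106, 0, 0, 0, 28, 1], [-230, -135, 0, 0, 0, 36, 1], [-280, -164, 0, 0, 0, 44, 1], [-330, -194, 0, 0, 0, 52, 1], [-360, -211, 1, 0, 0, 57, 1], [-374, -220, 1, 0, 0, 60, 1], [-374, -220, 1, 0, 0, 60, 1]]])

```text
t: 56.48
eef_pos: [0.5915, -0.0595, 0.4293]
tcp_rot: [-0.0, 0.737, 0.676, -0.001]
contact_force: [-0.5, 0.1, -0.9]
grip_width: 0.0619
```

Emit:
apply_moves(rows=[[[0, 0, 0, 0, 0, 0, 1]]])

```text
t: 56.6
eef_pos: [0.5911, -0.0582, 0.4291]
tcp_rot: [-0.001, 0.736, 0.677, -0.001]
contact_force: [0.2, 1.1, -1.6]
grip_width: 0.0615
```

```bash
python3 - <<'E'
from h import *
st(); goal(.5920,-.0589,.0881,-4.84)
E
```

```text
t 56.6 grasp pt [ 0.5906 -0.058   0.2621] yaw -4.79 w 0.0615 F [ 0.2  1.1 -1.6] tz [-0.003  0.001 -1.   ] j [-0.29  0.32  1.38  0.    1.44 -0.2 ]
move [ -0.7   1.5 174. ] rot [-0.15 -0.03  0.05]  rows>= 2.783452672857354 0.014749738099811024
```

Emit:
apply_moves(rows=[[[-1, 1, 30, 0, 0, 0, 1], [-1, 1, 75, 0, 0, 0, 1], [-1, 1, 115, 0, 0, 0, 1], [-1, 1, 143, 0, 0, 0, 1], [-1, 1, 160, 0, 0, 0, 1], [-1, 1, 168, 0, 0, 0, 1], [-1, 1, 172, 0, 0, 0, 1], [-1, 1, 173, 0, 0, 0, 1], [-1, 1, 173, 0, 0, 0, 1]]])

```text
t: 57.72
eef_pos: [0.5918, -0.0592, 0.2568]
tcp_rot: [-0.001, 0.736, 0.677, -0.0]
contact_force: [-1.1, -0.6, -0.4]
grip_width: 0.0612
```

```bash
python3 - <<'E'
from h import *
st(); goal(.5920,-.0589,.0881,-4.84)
E
```

```text
t 57.73 grasp pt [ 0.5916 -0.0592  0.0898] yaw -4.8 w 0.0612 F [-1.1 -0.6 -0.4] tz [-0.001  0.    -1.   ] j [-0.29  0.47  1.61  0.    1.06 -0.2 ]
move [0.3 0.2 1.7] rot [-0.07 -0.02  0.04]  rows>= 0.02801091629784472 0.007749662625819698
```

Emit:
apply_moves(rows=[[[0.3, 0.3, 1, 0, 0, 0, 1], [0.3, 0.3, 1.8, 0, 0, 0, 1], [0.3, 0.3, 1.8, 0, 0, 0, 1]]])

```text
t: 58.1
eef_pos: [0.5921, -0.059, 0.2551]
tcp_rot: [-0.0, 0.736, 0.677, -0.0]
contact_force: [0.1, -0.8, -0.1]
grip_width: 0.0617
```

Emit:
apply_moves(rows=[[[0, 0, 0, 0, 0, 0, 0], [0, 0, 0, 0, 0, 0, -1], [0, 0, 0, 0, 0, 0, -1], [0, 0, 0, 0, 0, 0, -1], [0, 0, -20, 0, 0, 0, -1], [0, 0, -60, 0, 0, 0, -1], [0, 0, -110, 0, 0, 0, -1], [0, 0, -150, 0, 0, 0, -1], [0, 0, -170, 0, 0, 0, -1], [0, 0, -170, 0, 0, 0, -1]]])

```text
t: 59.35
eef_pos: [0.5925, -0.0591, 0.427]
tcp_rot: [0.001, 0.736, 0.677, 0.001]
contact_force: [-0.2, 0.0, -1.2]
grip_width: 0.0932
```

```bash
python3 - <<'E'
from h import *
st(); goal(.208,-.509,.238,-67.8)
E
```

```text
t 59.35 grasp pt [ 0.5931 -0.0592  0.26  ] yaw -4.8 w 0.0932 F [-0.2  0.  -1.2] tz [ 0.003 -0.001 -1.   ] j [-0.29  0.33  1.39  0.    1.43 -0.2 ]
move [-480.5 -345.6   21.2] rot [ 0.18 -0.07 63.  ]  rows>= 9.476330344058265 5.887995210222946
```

Back to the start pose so the fixed cameras can compare with the first pictures.

Emit:
apply_moves(rows=[[[-481, -346, 0, 0, 0, 63, -1], [-481, -346, 0, 0, 0, 63, -1], [-481, -346, 0, 0, 0, 63, -1], [-481, -346, 0, 0, 0, 63, -1], [-481, -346, 0, 0, 0, 63, -1], [-481, -346, 0, 0, 0, 63, -1], [-481, -346, 0, 0, 0, 63, -1], [-481, -346, 0, 0, 0, 63, -1], [-481, -346, 10, 0, 0, 63, -1], [-481, -346, 21, 0, 0, 63, -1]]])

```text
t: 60.6
eef_pos: [0.2051, -0.5115, 0.4036]
tcp_rot: [0.0, 0.982, 0.191, 0.001]
contact_force: [1.0, 0.0, 0.1]
grip_width: 0.0929
```

Emit:
apply_moves(rows=[[[0, 0, 0, 0, 0, 0, -1], [0, 0, 0, 0, 0, 0, -1]]])

```text
t: 60.85
eef_pos: [0.2053, -0.5109, 0.4026]
tcp_rot: [-0.001, 0.982, 0.191, 0.001]
contact_force: [0.4, 0.4, 0.4]
grip_width: 0.0927
```

```bash
python3 - <<'E'
from h import *
st()
for n in ("top","scene"):
    c=cam(n); save(c,n+"_end"); a=cv2.imread(f"pics/{n}0.png"); b=c["img"][:,:,::-1]
    d=cv2.absdiff(a,b).max(2); d=cv2.convertScaleAbs(d,alpha=2)
    crop=(slice(90,300),slice(90,430)) if n=="top" else (slice(90,370),slice(90,370))
    cv2.imwrite(f"pics/{n}_cmp.png",np.vstack([np.hstack([a[crop],b[crop]]),cv2.cvtColor(np.hstack([d[crop],d[crop]]),cv2.COLOR_GRAY2BGR)]))
E
python3 sau.py
```

```text
t 60.85 grasp pt [ 0.2057 -0.5105  0.2356] yaw -67.98 w 0.0927 F [0.4 0.4 0.4] tz [ 0.002  0.002 -1.   ] j [-1.39  0.26  1.54  0.    1.35 -0.21]Traceback (most recent call last):
  File "sau.py", line 16, in <module>
    fit(cam("wrist"),(170,85,345,205))
    ~~~^^^^^^^^^^^^^^^^^^^^^^^^^^^^^^^
  File "sau.py", line 7, in fit
    k,l,a,ce=cv2.connectedComponentsWithStats(m); i=1+np.argmax(a[1:,4])
                                                      ~~~~~~~~~^^^^^^^^^
    return _wrapfunc(a, 'argmax', axis=axis, out=out, **kwds)
    return bound(*args, **kwds)
ValueError: attempt to get argmax of an empty sequence
```

View pics/top_cmp.png

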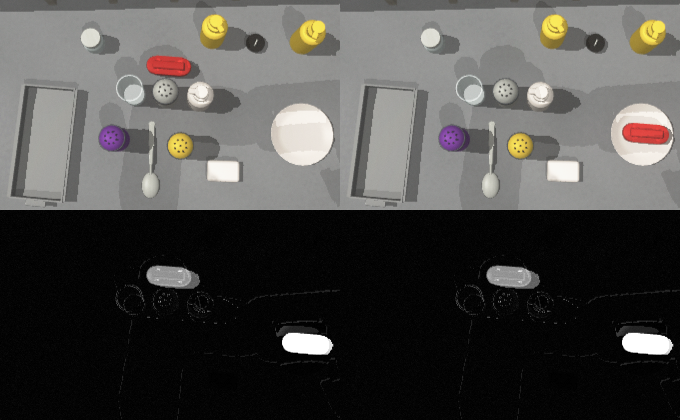

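View pics/scene_cmp.png

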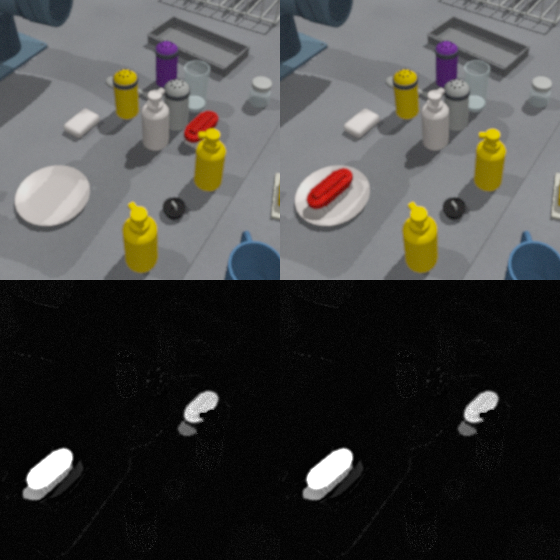

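```bash
python3 - <<'E'
from cell import r
print(r.finish_job())
E
```

```text
the job is handed in; nothing more can be done
None
```

The job is done and handed in at about 61 s. I lifted the dispenser, shaker and tumbler into the tray and laid the brush bristles down in the saucer. Then I put the three back using the poses recorded when I first gripped them.

**Last checks:**
- **Brush:** the wrist camera put it at about (0.499, -0.311) and the saucer's centre at about (0.499, -0.310), so it lies about 1 mm off centre.
- **The three:** comparing the final top and scene pictures with the first ones showed only faint edge differences. They are upright and back in place to within about a pixel, roughly 2 mm.
- **Bystanders:** the spoon, soap, plug, jar and look-alikes showed no change. The arm was clear and back near its start pose.
- **Forces:** the readings taken after each move stayed within about 3 N.

**Checks that failed or disagreed:**
- **Tumbler:** its weight still showed on the wrist (2 N) just before I let go, so it may have settled by a fraction of a millimetre.
- **Tray:** my first reading of its position differed by about 15 mm between the two fixed cameras, so I measured it again with the wrist camera before using it.
- **Saucer:** a last re-fit crashed because the saucer was out of the wrist camera's view at the end pose, so its position comes from the earlier fit in all three cameras.

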